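# Casting rings onto their sprue formers

## Task

The wax patterns are sprued and ready for investing: take the four steel casting rings that stand about the bench and lower each one gently over the wax onto the rubber sprue former of its own size, so that it stands upright, fully home on the former's flange. Keep the gripper off the formers and their wax, do not let a ring drop or force it down, and leave the powder jar and the little glass dish standing where they are.

Things in the scene. Friction and masses are not known exactly. Their poses are not given: they have to be found in the camera images.
- ring_30: The smallest of four loose casting rings: a plain bright steel tube open at both ends, standing upright, 30 mm outside diameter, 26 mm inside, 42 mm tall. Origin: centre of its lower end; z runs up its axis. Grasp it from above across the outside.
- ring_42: The second smallest of four loose casting rings: a plain bright steel tube open at both ends, standing upright, 42 mm outside diameter, 38 mm inside, 48 mm tall. Origin: centre of its lower end; z runs up its axis. Grasp it from above across the outside.
- ring_54: The second largest of four loose casting rings: a plain bright steel tube open at both ends, standing upright, 54 mm outside diameter, 50 mm inside, 54 mm tall. Origin: centre of its lower end; z runs up its axis. Grasp it from above across the outside.
- ring_66: The largest of four loose casting rings: a plain bright steel tube open at both ends, standing upright, 66 mm outside diameter, 62 mm inside, 60 mm tall. Origin: centre of its lower end; z runs up its axis. Grasp it from above across the outside.
- former_30: The smallest of four fixed round dark rubber sprue formers: flange 46 mm across, its flat top 10 mm above the bench seats the 30 mm ring; a tapered boss (22 mm across at the seat, 8 mm at 22 mm up) centres it and bears blue-green wax (one crown), top 40 mm up, within the boss's foot. Origin: centre of underside, z up; ring home = its origin 10 mm above this.
- former_42: The second smallest of four fixed round dark rubber sprue formers: flange 58 mm across, its flat top 10 mm above the bench seats the 42 mm ring; a tapered boss (34 mm across at the seat, 20 mm at 22 mm up) centres it and bears blue-green wax (two joined crowns), top 40 mm up, within the boss's foot. Origin: centre of underside, z up; ring home = its origin 10 mm above this.
- former_54: The second largest of four fixed round dark rubber sprue formers: flange 70 mm across, its flat top 10 mm above the bench seats the 54 mm ring; a tapered boss (46 mm across at the seat, 32 mm at 22 mm up) centres it and bears blue-green wax (a three-unit bridge), top 40 mm up, within the boss's foot. Origin: centre of underside, z up; ring home = its origin 10 mm above this.
- former_66: The largest of four fixed round dark rubber sprue formers: flange 82 mm across, its flat top 10 mm above the bench seats the 66 mm ring; a tapered boss (58 mm across at the seat, 44 mm at 22 mm up) centres it and bears blue-green wax (a four-unit bridge), top 40 mm up, within the boss's foot. Origin: centre of underside, z up; ring home = its origin 10 mm above this.
- powder_jar: Bystander: loose round jar with a white screw lid, 46 mm across, 58 mm tall, origin at the centre of its underside. Leave it where it is.
- glass_dish: Bystander: small loose pale blue waisted glass dish, 33 mm across, 27 mm tall, origin at the centre of its underside. Leave it where it is.
Not all that is in view belongs to the job. What is shaped like the ring_54 but orange is not meant.

How it is judged:
By the outcome, as a careful person would: the job done as asked, in the order asked, and still so for the second after the job is handed in, with the robot touching nothing.
It also fails if it takes over 109 s, if anything falls off the work surface, if the arm or the gripper's body presses on something with over 40 N, if the wrist force passes 120 N, or if a joint passes its speed limit or range.

## Robot

A 7-joint arm with a two-finger parallel gripper is mounted at the origin on a cart in front of the work surface, level with it; the furniture and walls round the work are solid. World frame = base frame: x ahead of the robot, y to its left, z up, the work surface at z = 0. Lengths are in m, angles in rad, forces in N, time in s.
With the tool pointing down it reaches from about 0.4 to 0.875 m from the base axis. Payload 19.3 kg.
Tool frame: the origin (TCP) lies at the very end of the fingers, on their centre line; the grasp point (between the pads) lies 19 mm behind it; z points along the fingers, y is the line along which they close (so a half turn about z gives the same grasp; the last joint's range is limited). The gripper opens to 85 mm and grips with 20 to 120 N. Pads are 22 mm wide; open, the fingers measure 114 mm over their backs; the gripper's body (76 mm by 85 mm) begins 54 mm behind the grasp point. The pads swing forward as they close: fully open they stand 13 mm farther back than shut.
Start: joints at [-1.304, 0.521, -0.036, 1.599, 0.021, 1.021, -0.113], TCP at [0.207, 0.59, 0.194] pointing down, gripper open.
Joint ranges: [-2.91, 2.91], [-0.3, 2.13], [-1.5, 1.42], [0.17, 2.43], [-1.26, 4.41], [0.16, 1.93], [-2.52, 2.52]. Speed limits (rad/s): [1.89, 1.89, 2.39, 2.39, 3.01, 3.01, 3.01].

## Interface

Orientations are given as [roll, pitch, yaw] about the fixed x, y, z axes, in that order (R = Rz(yaw) Ry(pitch) Rx(roll)).
In Python, from workcell import bot gives the robot as it stands.
- The arm moves only by the shell command python3 -m crank 'ROWS' [FORCE]. ROWS is a JSON object of lists of equal length, an entry for each row: "travel": the shift along the world's x, y, z in cm, a list of three; "turn": the turn, a rotation vector about the world's x, y, z in degrees, a list of three; "gripper": the closure, from 0 (fully open) to 1 (shut). A call has exactly 5 rows; each row is the pose to reach, as a shift and turn from the pose commanded when the call began; what a row does not reach only later rows make up. A row lasts 1/10 s, in which the tool goes at most 50 mm and 8.59 degrees, less where a joint would pass 70% of its speed; a pose out of reach is approached as far as the arm can. A call with a gripper value outside its range is refused whole. The fingers move at their own pace and stop on an object; FORCE is the grip in N (left out, the last holds). Time passes only in rows, so rows that repeat a pose let the fingers close, or fill a call up. It gives the time, the measured TCP pose, the force, the opening and the grip force at its end, in the units of the state.
- bot.observe(): the state, without advancing time (a new reading comes with each control period).
- bot.grab_frame(name): name is "side" or "top" or "wrist"; returns a dict with "pixels" (480x640x3 uint8, red, green, blue), "fx", "fy", "cx", "cy" (pixels), "extrinsics" (4x4, takes a point from world to camera coordinates). Camera axes: x right, y down, z forward; pixel columns grow to the right and rows downward; lengths in m; the calibration is good to about 2 mm. A picture is of the moment at which its call begins. There is no depth.
- bot.job_done(): hands the job in; it is judged then, once.
The state is a dict: "clock": time; "qpos": joint angles; "qd": joint speeds; "joint_efforts": joint torques, N m; "position": TCP position; "tool_rot": TCP orientation; "force": force on the tool from outside, world axes, zero at the start; "moment": the same for the moment, N m; "grip_width": finger opening in m; "finger_force": force on a finger pad.
Only numpy, scipy, OpenCV 4.12 (cv2) and the standard library are available. Lean on these libraries where they do the work, as an engineer would, in place of code of your own. Each camera call takes 0.05 s, during which the arm holds its last target. There are 200 camera calls.

## Working session

There is one attempt and no reset: what is moved stays moved. The work goes in short steps, Python scripts to look and compute and a shell command to move; the robot and the scene stay as the last step left them, time stands still between calls to the robot, and variables do not carry over. Pictures are saved under pics/ and viewed, at most 14 in all, crops included, and the job is handed in when it is done.

```bash
ls; mkdir -p pics; python3 - <<'E'
from workcell import bot
import cv2,json,numpy as np
print(bot.observe())
for n in("side","top"):
    f=bot.grab_frame(n);cv2.imwrite(f"pics/{n}0.png",f["pixels"][:,:,::-1]);
    print(n,f["fx"],f["cx"],f["cy"],np.round(f["extrinsics"],4).tolist())
E
```

```text
pics
{'clock': 0.0, 'qpos': array([-1.30419356,  0.52202891, -0.03636038,  1.59998772,  0.02119505,
        1.02109459, -0.11278914]), 'qd': array([ 0.00027791,  0.00084148, -0.0012083 ,  0.00166218, -0.0003526 ,
        0.00026301, -0.00030027]), 'joint_efforts': array([-1.53287678e-03, -9.27125001e+01,  1.97875321e+00, -3.69916821e+01,
        1.76579825e-02,  8.36444960e-03, -2.35725798e-05]), 'position': array([0.20643826, 0.5895277 , 0.19342336]), 'tool_rot': array([-3.14046030e+00,  5.97802228e-05,  2.80481646e+00]), 'force': array([-0.11450704, -0.05105414, -0.85081414]), 'moment': array([-0.00131023, -0.03953561, -0.05469523]), 'finger_force': 0.0, 'grip_width': 0.08566933093602946}
side 539.2130824303282 312.66443200858305 233.01301265290343 [[0.8567, -0.5156, -0.0107, -0.3985], [-0.3249, -0.5235, -0.7877, 0.266], [0.4006, 0.6783, -0.616, 1.156], [0.0, 0.0, 0.0, 1.0]]
top 486.0893689116783 324.71020948456976 242.28540306690692 [[0.0257, -0.9996, -0.0145, 0.1104], [-0.9949, -0.0241, -0.0977, 0.5392], [0.0973, 0.0169, -0.9951, 1.2933], [0.0, 0.0, 0.0, 1.0]]
```

View pics/top0.png

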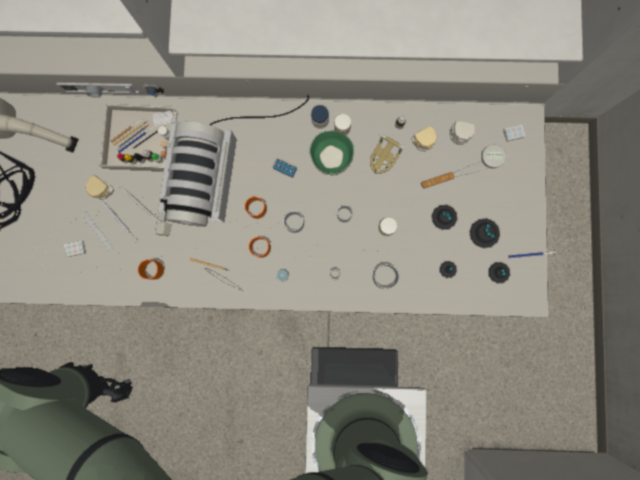

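View pics/side0.png

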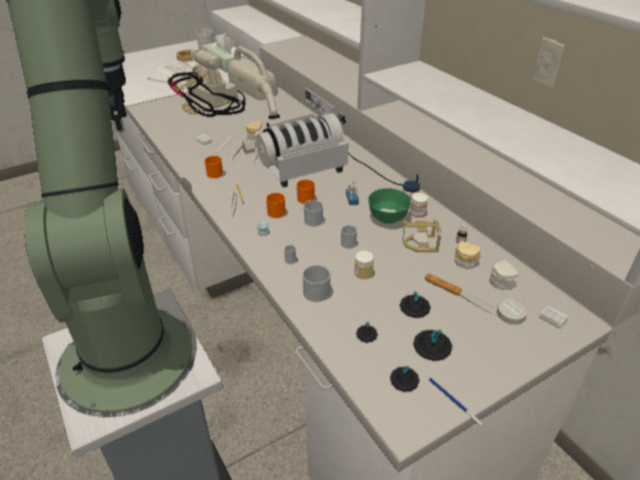

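```bash
cat > h.py <<'E'
import numpy as np,cv2
def ray(f,u,v,z):
    E=f["extrinsics"];R,t=E[:3,:3],E[:3,3];c=-R.T@t
    d=R.T@np.array([(u-f["cx"])/f["fx"],(v-f["cy"])/f["fy"],1]);return c+d*(z-c[2])/d[2]
def proj(f,p):
    q=f["extrinsics"]@np.r_[p,1];return np.array([f["fx"]*q[0]/q[2]+f["cx"],f["fy"]*q[1]/q[2]+f["cy"]])
E
python3 - <<'E'
from workcell import bot
from h import *
f=bot.grab_frame("top");p=f["pixels"]
cr=p[185:300,235:535];cv2.imwrite("pics/c1.png",cv2.resize(cr,None,fx=2.6,fy=2.6,interpolation=cv2.INTER_CUBIC)[:,:,::-1])
hsv=cv2.cvtColor(p,cv2.COLOR_RGB2HSV)
bg=np.median(p[185:300,235:535].reshape(-1,3),0);print(bg)
d=np.abs(p.astype(int)-bg).max(2)
m=(d>22).astype(np.uint8);m[:185]=0;m[300:]=0;m[:,:235]=0;m[:,545:]=0
cs,_=cv2.findContours(m,cv2.RETR_EXTERNAL,cv2.CHAIN_APPROX_NONE)
for c in cs:
    if len(c)<12: continue
    (u,v),r=cv2.minEnclosingCircle(c);x,y,w,h=cv2.boundingRect(c)
    print(np.round([u,v,r,w,h],1),p[int(v),int(u)],*[np.round(ray(f,u,v,z)[:2],3) for z in(.01,.05)])
E
```

```text
[175. 170. 158.]
[334.3 275.    4.8  10.    7. ] [173 168 156] [0.449 0.096] [0.447 0.096]
[282.6 274.6   6.6  12.   13. ] [147 168 167] [0.446 0.237] [0.445 0.233]
[334.5 269.5   4.5  10.    4. ] [137 137 131] [0.464 0.095] [0.462 0.096]
[384.9 275.1  14.   27.   27. ] [176 171 159] [ 0.452 -0.042] [ 0.451 -0.038]
[498.7 272.2  11.7  23.   23. ] [52 50 51] [ 0.468 -0.351] [ 0.466 -0.338]
[447.8 269.1   9.3  18.   19. ] [40 40 40] [ 0.473 -0.213] [ 0.471 -0.204]
[525.5 254.5  17.7  36.    8. ] [ 87  94 124] [ 0.518 -0.425] [ 0.514 -0.409]
[259.6 245.9  12.   24.   22. ] [176 171 159] [0.524 0.303] [0.52  0.297]
[387.  226.5   9.7  19.   19. ] [220 217 202] [ 0.586 -0.046] [ 0.58  -0.042]
[484.5 232.5  16.   32.   32. ] [51 52 53] [ 0.576 -0.314] [ 0.571 -0.301]
[343.9 216.5   7.1  15.    8. ] [176 170 159] [0.611 0.073] [0.605 0.074]
[293.8 221.8  11.1  21.   22. ] [176 171 159] [0.593 0.211] [0.587 0.208]
[345.  211.    7.3  15.   10. ] [175 171 159] [0.626 0.07 ] [0.62  0.071]
[444.  216.9  13.6  27.   27. ] [51 57 58] [ 0.616 -0.203] [ 0.61  -0.194]
[255.3 207.1  12.   24.   24. ] [175 170 158] [0.631 0.319] [0.625 0.313]
[427.5 185.5   6.5  14.    4. ] [157 112  63] [ 0.703 -0.157] [ 0.694 -0.149]
```

View pics/c1.png

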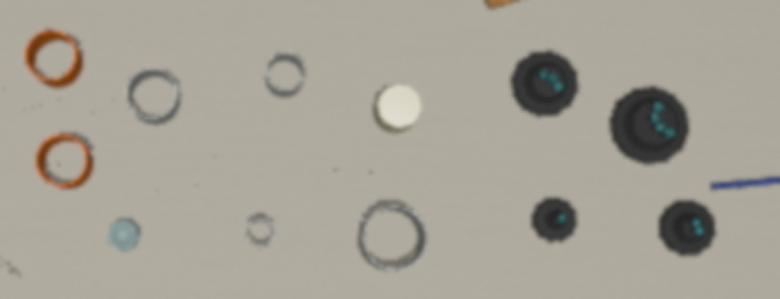

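```bash
python3 -m crank '{"travel":[[3.2,-3.2,2],[6.4,-6.4,4],[9.6,-9.6,6],[12.8,-12.8,8],[16,-16,10]],"turn":[[0,0,-8],[0,0,-16],[0,0,-24],[0,0,-32],[0,0,-40]],"gripper":[0,0,0,0,0]}'
python3 -m crank '{"travel":[[3.2,-3.2,0],[6.4,-6.4,0],[9.6,-9.6,0],[12.8,-12.8,0],[16,-16,0]],"turn":[[0,0,-8],[0,0,-16],[0,0,-24],[0,0,-30.7],[0,0,-30.7]],"gripper":[0,0,0,0,0]}'
python3 -m crank '{"travel":[[3,-3,0],[6,-6,-2],[6.1,-6.3,-4],[6.1,-6.3,-4],[6.1,-6.3,-4]],"turn":[[0,0,0],[0,0,0],[0,0,0],[0,0,0],[0,0,0]],"gripper":[0,0,0,0,0]}'
python3 - <<'E'
from workcell import bot
from h import *
f=bot.grab_frame("wrist");cv2.imwrite("pics/w1.png",f["pixels"][:,:,::-1]);o=bot.observe();print(o["clock"],o["position"],o["tool_rot"],o["qpos"])
print(f["fx"],f["cx"],f["cy"],np.round(f["extrinsics"],4).tolist())
E
```

```text
clock: 0.65
position: [0.3675, 0.4283, 0.2948]
tool_rot: [-3.141, -0.0, 2.101]
force: [0.5, -0.0, 0.5]
grip_width: 0.0853
finger_force: 0.0
clock: 1.15
position: [0.5274, 0.2685, 0.2939]
tool_rot: [-3.141, 0.0, 1.567]
force: [-0.3, 1.3, 0.1]
grip_width: 0.0855
finger_force: 0.0
clock: 1.65
position: [0.5871, 0.2076, 0.2543]
tool_rot: [-3.141, -0.0, 1.572]
force: [-0.6, 0.2, 0.7]
grip_width: 0.0856
finger_force: 0.0
1.7 [0.58732211 0.20800765 0.25485643] [ 3.14119688e+00 -6.73574540e-04  1.57218871e+00] [-0.68201162  0.48688217  0.3704453   1.5475527  -0.18790785  1.14176796
 -0.27114288]
393.1540281446741 311.943491797463 237.30594493009627 [[1.0, 0.0014, -0.0001, -0.5867], [0.0014, -0.9589, 0.2836, 0.1442], [0.0003, -0.2836, -0.9589, 0.495], [0.0, 0.0, 0.0, 1.0]]
```

View pics/w1.png

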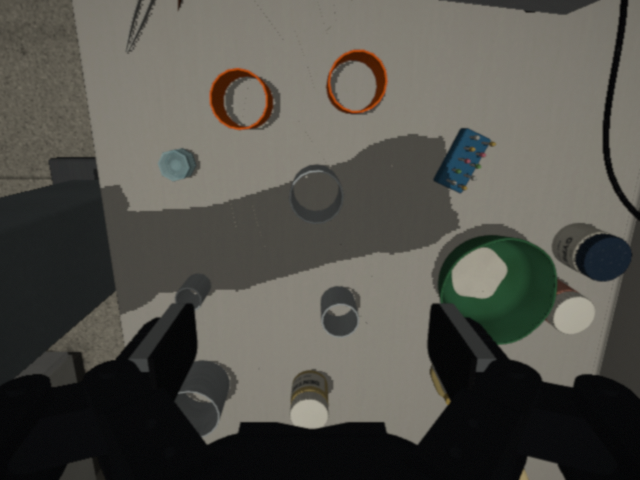

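```bash
cat >> h.py <<'E'
def circ(im,f,c,r,z,col,s,o):
    for a in np.linspace(0,6.283,60):
        q=(proj(f,[c[0]+r*np.cos(a),c[1]+r*np.sin(a),z])-o+.5)*s-.5
        cv2.circle(im,tuple(int(round(k)) for k in q),0,col,1)
def crop(f,name,o,w,h,s,circs=()):
    o=np.array(o);im=cv2.resize(f["pixels"][o[1]:o[1]+h,o[0]:o[0]+w],None,fx=s,fy=s,interpolation=cv2.INTER_CUBIC)
    im=np.clip(im.astype(float)*1.6,0,255).astype(np.uint8)
    for c,r,z,col in circs: circ(im,f,c,r,z,col,s,o)
    cv2.imwrite(name,im[:,:,::-1])
E
python3 - <<'E'
from workcell import bot
from h import *
f=bot.grab_frame("wrist")
R=(255,0,0);G=(0,255,0)
L=[((.587,.207),27,54),((.613,.0725),21,48),((.456,.096),15,42),((.45,-.037),33,60)]
cs=[]
for c,r,h in L: cs+=[(c,r/1e3,h/1e3,R),(c,r/1e3,0,G)]
crop(f,"pics/c2.png",(165,150),220,150,3.6,cs)
E
```

```text
(no output)
```

View pics/c2.png

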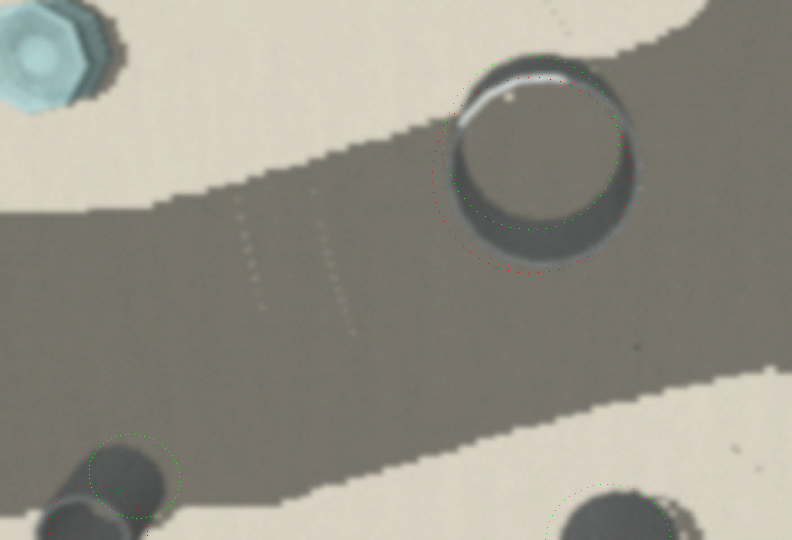

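```bash
python3 -m crank '{"travel":[[0.2,0,-4.5],[0.2,0,-9],[0.2,0,-13.5],[0.2,0,-17],[0.2,0,-19]],"turn":[[0,0,0],[0,0,0],[0,0,0],[0,0,0],[0,0,0]],"gripper":[0,0,0,0,0]}' 40 | grep -E "pos|force"
python3 -m crank '{"travel":[[0,0,-1.5],[0,0,-2.5],[0,0,-3.4],[0,0,-3.4],[0,0,-3.4]],"turn":[[0,0,0],[0,0,0],[0,0,0],[0,0,0],[0,0,0]],"gripper":[0,0,0,0,0]}'| grep -E "pos|force"
python3 -m crank '{"travel":[[0,0,0],[0,0,0],[0,0,0],[0,0,0],[0,0,0]],"turn":[[0,0,0],[0,0,0],[0,0,0],[0,0,0],[0,0,0]],"gripper":[0.2,0.3,0.4,0.5,0.6]}' 40
python3 -m crank '{"travel":[[0,0,0],[0,0,0],[0,0,0],[0,0,0],[0,0,0]],"turn":[[0,0,0],[0,0,0],[0,0,0],[0,0,0],[0,0,0]],"gripper":[0.7,0.7,0.7,0.7,0.7]}' 40
```

```text
position: [0.5885, 0.2079, 0.0622]
force: [0.5, 1.1, 0.1]
finger_force: 0.0
position: [0.59, 0.207, 0.0307]
force: [-0.2, -0.4, 0.1]
finger_force: 0.0
clock: 3.25
position: [0.5896, 0.2069, 0.0301]
tool_rot: [3.142, -0.0, 1.571]
force: [0.8, -0.4, -0.2]
grip_width: 0.0345
finger_force: 0.0
clock: 3.75
position: [0.5896, 0.2069, 0.03]
tool_rot: [-3.142, 0.0, 1.571]
force: [-0.5, -0.1, 0.6]
grip_width: 0.0256
finger_force: 0.0
```

```bash
python3 - <<'E'
from workcell import bot
from h import *
f=bot.grab_frame("wrist");g=bot.grab_frame("side")
a=np.hstack([f["pixels"][200:480,140:500],cv2.resize(g["pixels"][170:310,220:440],(440,280),interpolation=cv2.INTER_CUBIC)])
cv2.imwrite("pics/d1.png",np.clip(a*1.3,0,255)[:,:,::-1])
E
```

```text
[ WARN:0@1.963] global loadsave.cpp:1063 imwrite_ Unsupported depth image for selected encoder is fallbacked to CV_8U.
```

View pics/d1.png

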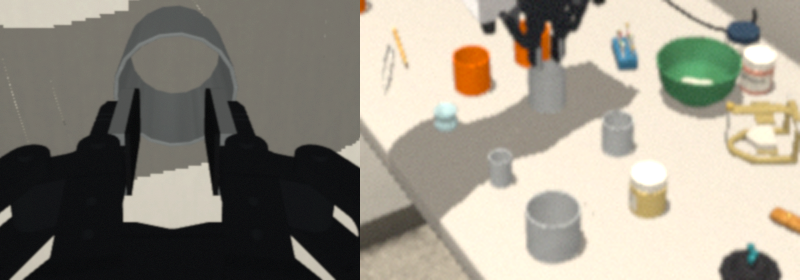

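```bash
python3 - <<'E'
from workcell import bot
from h import *
f=bot.grab_frame("wrist");o=bot.observe();p=o["position"];E=f["extrinsics"]
print(p,-E[:3,:3].T@E[:3,3],"tcp px",proj(f,p),"grasp px",proj(f,p+[0,0,.019]))
for z in(.03,.045,.054):print(z,ray(f,315,287,z))
crop(f,"pics/d2.png",(210,190),210,150,3.8,[(ray(f,315,287,.054)[:2],.027,.054,(255,0,0)),(ray(f,315,287,.054)[:2],.027,0,(0,255,0)),((.5895,.207),.027,.054,(255,255,0))])
E
```

```text
[0.58955611 0.2068698  0.02997646] [0.58872537 0.27881104 0.20943524] tcp px [313.32135355 274.19285468] grasp px [313.49083443 290.21171602]
0.03 [0.59039747 0.2000869  0.03      ]
0.045 [0.59025769 0.20666789 0.045     ]
0.054 [0.59017382 0.21061649 0.054     ]
```

View pics/d2.png

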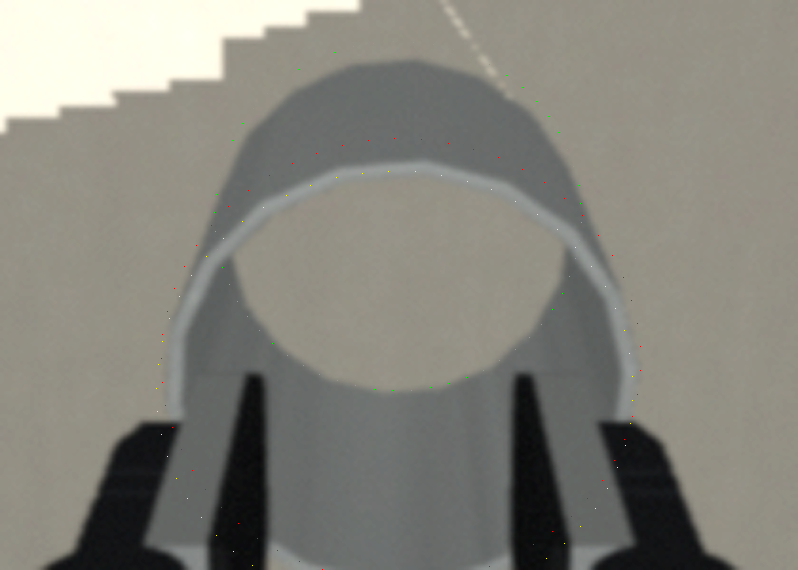

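```bash
python3 -m crank '{"travel":[[0,0,0],[0,0,0],[0,0,0],[0,0,0],[0,0,0]],"turn":[[0,0,0],[0,0,0],[0,0,0],[0,0,0],[0,0,0]],"gripper":[0.5,0.4,0.3,0.1,0]}' 20
python3 -m crank '{"travel":[[0,0,0],[0,0,0],[0,0,0],[0,0,0],[0,0,0]],"turn":[[0,0,0],[0,0,0],[0,0,0],[0,0,0],[0,0,0]],"gripper":[0,0,0,0,0]}'
python3 - <<'E'
from workcell import bot
from h import *
g=bot.grab_frame("side");f=bot.grab_frame("wrist");p=bot.observe()["position"]
print(p,"side tcp px",proj(g,p),"tips at +40mm",[proj(g,p+[s*.05,0,d]) for s in(-1,1) for d in(.013,.046)])
a=np.hstack([cv2.resize(f["pixels"][200:480,140:500],(514,400)),cv2.resize(g["pixels"][180:320,250:350],(286,400),interpolation=cv2.INTER_CUBIC)])
cv2.imwrite("pics/d3.png",a[:,:,::-1])
E
```

```text
clock: 4.4
position: [0.5896, 0.2069, 0.03]
tool_rot: [3.142, -0.0, 1.571]
force: [-0.3, 1.1, -1.0]
grip_width: 0.0848
finger_force: 0.0
clock: 4.9
position: [0.5896, 0.2069, 0.03]
tool_rot: [-3.142, -0.0, 1.571]
force: [0.1, -0.3, -0.5]
grip_width: 0.0851
finger_force: 0.0
[0.58956026 0.20686326 0.02998676] side tcp px [312.53693536 212.53714483] tips at +40mm [array([296.93956746, 214.32985708]), array([296.59155879, 204.50751606]), array([327.62524702, 203.34008727]), array([327.70078195, 193.63068331])]
```

View pics/d3.png

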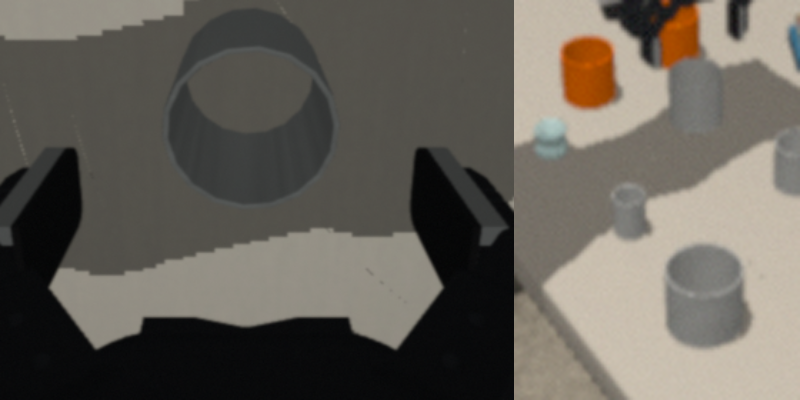

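```bash
python3 -m crank '{"travel":[[0,0,-1],[0,0,-2],[0,0,-3],[0,0,-3.5],[0,0,-4]],"turn":[[0,0,0],[0,0,0],[0,0,0],[0,0,0],[0,0,0]],"gripper":[0,0,0,0,0]}'
python3 - <<'E'
from workcell import bot
from h import *
f=bot.grab_frame("wrist");g=bot.grab_frame("side")
a=np.hstack([cv2.resize(f["pixels"][200:480,140:500],(514,400)),cv2.resize(g["pixels"][180:320,250:350],(286,400),interpolation=cv2.INTER_CUBIC)])
cv2.imwrite("pics/d4.png",a[:,:,::-1])
E
```

```text
clock: 5.5
position: [0.5894, 0.2067, -0.0108]
tool_rot: [-3.141, 0.0, 1.571]
force: [0.9, -0.1, 0.4]
grip_width: 0.0852
finger_force: 0.0
```

View pics/d4.png

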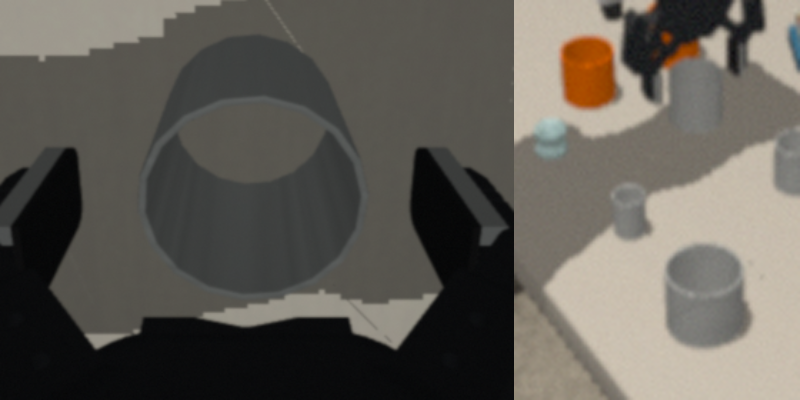

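```bash
python3 -m crank '{"travel":[[0,0,0],[0,0,0],[0,0,0],[0,0,0],[0,0,0]],"turn":[[0,0,0],[0,0,0],[0,0,0],[0,0,0],[0,0,0]],"gripper":[0.1,0.2,0.3,0.4,0.5]}' 30
python3 -m crank '{"travel":[[0,0,0],[0,0,0],[0,0,0],[0,0,0],[0,0,0]],"turn":[[0,0,0],[0,0,0],[0,0,0],[0,0,0],[0,0,0]],"gripper":[0.5,0.5,0.5,0.5,0.5]}' 30
```

```text
clock: 6.1
position: [0.5898, 0.207, -0.0094]
tool_rot: [3.141, -0.0, 1.571]
force: [-1.7, -0.3, 7.3]
grip_width: 0.0533
finger_force: 30.3
clock: 6.6
position: [0.5898, 0.207, -0.0094]
tool_rot: [3.141, -0.0, 1.571]
force: [-1.7, -0.5, 7.4]
grip_width: 0.0534
finger_force: 30.3
```

```bash
python3 - <<'E'
from workcell import bot
from h import *
f=bot.grab_frame("wrist");np.save("f_now.npy",f,allow_pickle=True)
p=f["pixels"].astype(int).sum(2)//3
print(bot.observe()["position"])
for c in(300,316,332):
  print(c,"front",list(enumerate(p[262:280,c],262)));print("far",list(enumerate(p[396:416,c],396)))
for y in(.204,.207,.210):
  print(y,[np.round(proj(f,[.5895,y+s,.054]),1).tolist() for s in(.027,.025,-.025,-.027)])
E
```

```text
[ 0.58980559  0.20702133 -0.00938272]
300 front [(262, np.int64(67)), (263, np.int64(68)), (264, np.int64(68)), (265, np.int64(68)), (266, np.int64(71)), (267, np.int64(82)), (268, np.int64(93)), (269, np.int64(95)), (270, np.int64(92)), (271, np.int64(89)), (272, np.int64(87)), (273, np.int64(88)), (274, np.int64(88)), (275, np.int64(88)), (276, np.int64(89)), (277, np.int64(89)), (278, np.int64(90)), (279, np.int64(90))]
far [(396, np.int64(68)), (397, np.int64(67)), (398, np.int64(67)), (399, np.int64(68)), (400, np.int64(68)), (401, np.int64(72)), (402, np.int64(82)), (403, np.int64(92)), (404, np.int64(91)), (405, np.int64(89)), (406, np.int64(87)), (407, np.int64(87)), (408, np.int64(87)), (409, np.int64(87)), (410, np.int64(87)), (411, np.int64(87)), (412, np.int64(92)), (413, np.int64(113)), (414, np.int64(146)), (415, np.int64(154))]
316 front [(262, np.int64(67)), (263, np.int64(66)), (264, np.int64(67)), (265, np.int64(73)), (266, np.int64(84)), (267, np.int64(94)), (268, np.int64(96)), (269, np.int64(91)), (270, np.int64(89)), (271, np.int64(88)), (272, np.int64(89)), (27
[... 909 characters left out ...]
.int64(88)), (278, np.int64(88)), (279, np.int64(88))]
far [(396, np.int64(66)), (397, np.int64(65)), (398, np.int64(65)), (399, np.int64(68)), (400, np.int64(76)), (401, np.int64(87)), (402, np.int64(89)), (403, np.int64(88)), (404, np.int64(86)), (405, np.int64(84)), (406, np.int64(91)), (407, np.int64(112)), (408, np.int64(144)), (409, np.int64(153)), (410, np.int64(153)), (411, np.int64(153)), (412, np.int64(153)), (413, np.int64(153)), (414, np.int64(153)), (415, np.int64(153))]
0.204 [[313.4, 278.3], [313.4, 284.1], [313.2, 414.4], [313.1, 419.0]]
0.207 [[313.4, 269.4], [313.4, 275.3], [313.2, 407.3], [313.2, 412.0]]
0.21 [[313.5, 260.5], [313.5, 266.5], [313.2, 400.2], [313.2, 404.9]]
```

```bash
python3 -m crank '{"travel":[[0,0,1],[0,0,3],[0,0,6],[0,0,10],[0,0,14]],"turn":[[0,0,0],[0,0,0],[0,0,0],[0,0,0],[0,0,0]],"gripper":[0.5,0.5,0.5,0.5,0.5]}' | grep -E "^force|width|pos"
python3 -m crank '{"travel":[[0.5,-4.5,0],[1,-9,0],[1.5,-13.5,0],[2,-18,0],[2.6,-22.5,0]],"turn":[[0,0,0],[0,0,0],[0,0,0],[0,0,0],[0,0,0]],"gripper":[0.5,0.5,0.5,0.5,0.5]}' | grep -E "^force|width|pos"
python3 -m crank '{"travel":[[0,-4.5,0],[0,-9,0],[0,-13.5,0],[0,-18,0],[0,-22,0]],"turn":[[0,0,0],[0,0,0],[0,0,0],[0,0,0],[0,0,0]],"gripper":[0.5,0.5,0.5,0.5,0.5]}' | grep -E "^force|width|pos"
python3 -m crank '{"travel":[[0,-1.7,0],[0,-1.7,0],[0,-1.7,0],[0,-1.7,0],[0,-1.7,0]],"turn":[[0,0,0],[0,0,0],[0,0,0],[0,0,0],[0,0,0]],"gripper":[0.5,0.5,0.5,0.5,0.5]}' 
python3 - <<'E'
from workcell import bot
from h import *
f=bot.grab_frame("wrist");im=f["pixels"]
cv2.imwrite("pics/w2.png",im[:,:,::-1])
print(bot.observe()["position"],bot.observe()["qpos"])
for n,c in dict(f66=(.576,-.314),f54=(.616,-.203),f42=(.468,-.351),f30=(.473,-.213)).items(): print(n,proj(f,[*c,.01]))
E
```

```text
position: [0.5892, 0.2066, 0.1319]
force: [0.4, 0.8, -0.5]
grip_width: 0.0529
position: [0.6154, -0.0199, 0.1308]
force: [1.5, 1.0, -1.7]
grip_width: 0.0531
position: [0.6151, -0.2406, 0.1308]
force: [0.7, 0.6, -0.7]
grip_width: 0.0533
clock: 8.65
position: [0.616, -0.2537, 0.1302]
tool_rot: [3.141, -0.0, 1.573]
force: [0.6, 0.1, -1.4]
grip_width: 0.0531
finger_force: 32.0
[ 0.6159044  -0.25390337  0.13013483] [ 0.10078788  0.67891143  0.32318293  1.55328597 -0.24814268  0.9500054
  0.50356808]
f66 [264.12445121 287.91525461]
f54 [312.97420179 150.78005355]
f42 [138.77767837 327.72079834]
f30 [122.99389378 163.88723225]
```

View pics/w2.png

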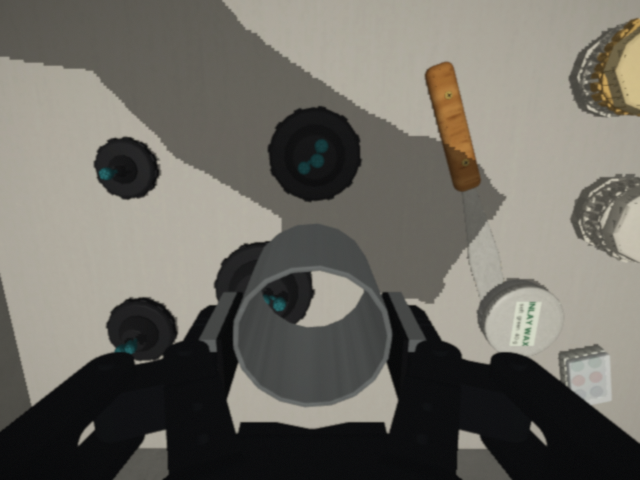

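```bash
cat >> h.py <<'E'
def formers(f,seeds,dark=70):
    g=f["pixels"].max(2);m=(g<dark).astype(np.uint8)
    out={}
    for n,(x,y) in seeds.items():
        r={"66":41,"54":35,"42":29,"30":23}[n[-2:]]/1e3
        c0=proj(f,[x,y,.01]);rp=abs(proj(f,[x+r,y,.01])[0]-c0[0])
        w=np.zeros_like(m);cv2.circle(w,tuple(int(k) for k in c0),int(rp*1.35),1,-1)
        cs,_=cv2.findContours(m&w,cv2.RETR_EXTERNAL,cv2.CHAIN_APPROX_NONE)
        c=cv2.convexHull(max(cs,key=cv2.contourArea));e=cv2.fitEllipse(c)
        (bx,by,bw,bh)=cv2.boundingRect(c)
        print(n,"exp r",round(rp,1),"ell",np.round(e[0],1),np.round(e[1],1),"box c",bx+bw/2-.5,by+bh/2-.5,bw,bh,"xyz",np.round(ray(f,*e[0],.009)[:2],4))
E
python3 - <<'E'
from workcell import bot
from h import *
f=bot.grab_frame("wrist");S=dict(f54=(.616,-.203),f30=(.473,-.213))
for d in(50,60,68):formers(f,S,d)
p=f["pixels"].astype(int).sum(2)//3
print("tcp",bot.observe()["position"])
c=313;print(p[260:280,c].tolist(),p[395:412,c].tolist())
c=313;print("row 345",p[345,225:245].tolist(),p[345,380:400].tolist())
E
```

```text
f54 exp r 46.9 ell [314.3 153.1] [93.4 95.2] box c 314.0 153.0 93 95 xyz [ 0.617  -0.2051]
f30 exp r 30.6 ell [126.3 167.1] [58.5 65.7] box c 126.5 167.0 64 61 xyz [ 0.4747 -0.2157]
f54 exp r 46.9 ell [314.3 153.1] [93.9 95.8] box c 314.5 153.5 94 96 xyz [ 0.617  -0.2051]
f30 exp r 30.6 ell [126.4 167.2] [58.9 66.3] box c 126.5 167.5 64 62 xyz [ 0.4748 -0.2158]
f54 exp r 46.9 ell [314.4 153.3] [94.1 96.2] box c 314.5 153.5 94 96 xyz [ 0.6171 -0.2052]
f30 exp r 30.6 ell [126.5 167.3] [58.9 66.4] box c 126.5 167.5 64 62 xyz [ 0.4748 -0.2159]
tcp [ 0.61582566 -0.25417893  0.13011164]
[74, 74, 75, 74, 75, 81, 95, 106, 106, 104, 114, 143, 166, 170, 168, 167, 166, 166, 164, 163] [73, 73, 74, 73, 73, 74, 78, 88, 102, 104, 107, 129, 160, 168, 169, 168, 168]
row 345 [9, 9, 9, 9, 9, 10, 11, 28, 64, 90, 98, 96, 88, 75, 66, 65, 65, 67, 67, 67] [66, 66, 65, 65, 68, 81, 93, 97, 98, 92, 66, 29, 12, 10, 9, 11, 11, 9, 8, 9]
```

```bash
python3 -m crank '{"travel":[[0.2,2.4,0],[0.2,4.7,0],[0.2,4.7,-3],[0.2,4.7,-6],[0.2,4.7,-9]],"turn":[[0,0,0],[0,0,0],[0,0,0],[0,0,0],[0,0,0]],"gripper":[0.5,0.5,0.5,0.5,0.5]}' | grep -E "^force|width|pos"
python3 -m crank '{"travel":[[0,0,0],[0,0,0],[0,0,0],[0,0,0],[0,0,0]],"turn":[[0,0,0],[0,0,0],[0,0,0],[0,0,0],[0,0,0]],"gripper":[0.5,0.5,0.5,0.5,0.5]}' | grep -E "^force|width|pos"
python3 - <<'E'
from workcell import bot
from h import *
f=bot.grab_frame("wrist");p=bot.observe()["position"];c=p[:2]+[-.0008,.0017];zb=p[2]+.0094
print(p,c,zb)
crop(f,"pics/w3.png",(190,120),250,185,3.2,[(c,.027,zb,(255,0,0)),(c,.027,zb+.054,(255,0,0)),((.6171,-.2051),.035,.01,(0,255,0)),((.6171,-.2051),.023,.01,(255,255,0)),((.6171,-.2051),.016,.022,(255,255,0))])
E
```

```text
position: [0.6179, -0.2074, 0.0393]
force: [1.3, -0.8, -1.0]
grip_width: 0.0536
position: [0.6181, -0.2082, 0.0411]
force: [0.1, 0.3, -2.2]
grip_width: 0.0528
[ 0.61794752 -0.20823257  0.04085277] [ 0.61714752 -0.20653257] 0.050252769749605374
```

View pics/w3.png

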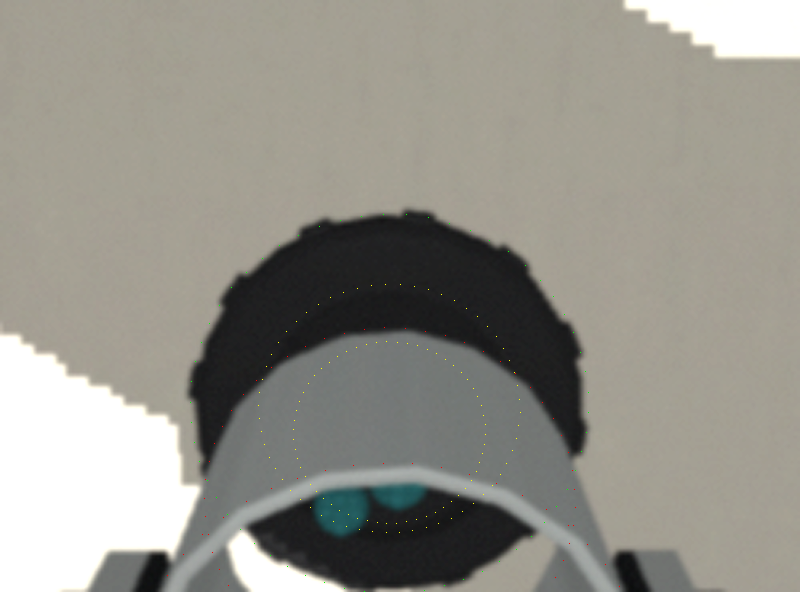

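```bash
python3 -m crank '{"travel":[[0,0.14,-0.2],[0,0.14,-0.7],[0,0.14,-1.2],[0,0.14,-1.6],[0,0.14,-2]],"turn":[[0,0,0],[0,0,0],[0,0,0],[0,0,0],[0,0,0]],"gripper":[0.5,0.5,0.5,0.5,0.5]}' | grep -E "^force|width|pos"
python3 -m crank '{"travel":[[0,0,-0.4],[0,0,-0.8],[0,0,-1.2],[0,0,-1.5],[0,0,-1.7]],"turn":[[0,0,0],[0,0,0],[0,0,0],[0,0,0],[0,0,0]],"gripper":[0.5,0.5,0.5,0.5,0.5]}' | grep -E "^force|width|pos"
python3 - <<'E'
from workcell import bot
from h import *
f=bot.grab_frame("wrist")
p=bot.observe()["position"];c=p[:2]+[-.0008,.0017]
print(p,"ring",c,"base z",p[2]+.0094)
g=f["pixels"].astype(int).sum(2)//3
print("front col 313:",[(i,int(g[i,313])) for i in range(150,270,3)]);print([np.round(proj(f,[c[0],y,z]),1)[1] for y,z in((-.2051+.035,.01),(-.2051+.027,.01),(c[1]+.027,p[2]+.0634))])
E
```

```text
position: [0.6174, -0.2067, 0.0194]
force: [-0.4, 0.3, -1.1]
grip_width: 0.0529
position: [0.6175, -0.2067, 0.0027]
force: [-0.0, 0.2, -0.2]
grip_width: 0.053
[ 0.61739689 -0.2067      0.00247304] ring [ 0.61659689 -0.205     ] base z 0.011873037076060482
front col 313: [(150, 104), (153, 105), (156, 105), (159, 104), (162, 104), (165, 104), (168, 103), (171, 105), (174, 105), (177, 103), (180, 103), (183, 104), (186, 104), (189, 104), (192, 104), (195, 104), (198, 104), (201, 103), (204, 31), (207, 18), (210, 19), (213, 22), (216, 21), (219, 21), (222, 25), (225, 77), (228, 79), (231, 77), (234, 78), (237, 78), (240, 78), (243, 79), (246, 79), (249, 78), (252, 78), (255, 79), (258, 79), (261, 79), (264, 79), (267, 112)]
[np.float64(203.7), np.float64(221.1), np.float64(264.2)]
```

```bash
python3 -m crank '{"travel":[[0,0,-0.05],[0,0,-0.1],[0,0,-0.15],[0,0,-0.15],[0,0,-0.15]],"turn":[[0,0,0],[0,0,0],[0,0,0],[0,0,0],[0,0,0]],"gripper":[0.5,0.5,0.5,0.5,0.5]}' | grep -E "^force|pos"
python3 -m crank '{"travel":[[0,0,-0.03],[0,0,-0.06],[0,0,-0.06],[0,0,-0.06],[0,0,-0.06]],"turn":[[0,0,0],[0,0,0],[0,0,0],[0,0,0],[0,0,0]],"gripper":[0.5,0.5,0.5,0.5,0.5]}' | grep -E "^force|pos"
```

```text
position: [0.6176, -0.2067, 0.0016]
force: [0.5, 0.0, -1.4]
position: [0.6175, -0.2067, 0.0009]
force: [0.1, 0.3, -1.3]
```

```bash
python3 -m crank '{"travel":[[0,0,-0.03],[0,0,-0.06],[0,0,-0.06],[0,0,-0.06],[0,0,-0.06]],"turn":[[0,0,0],[0,0,0],[0,0,0],[0,0,0],[0,0,0]],"gripper":[0.5,0.5,0.5,0.5,0.5]}' | grep -E "^force|pos"
python3 -m crank '{"travel":[[0,0,-0.03],[0,0,-0.06],[0,0,-0.06],[0,0,-0.06],[0,0,-0.06]],"turn":[[0,0,0],[0,0,0],[0,0,0],[0,0,0],[0,0,0]],"gripper":[0.5,0.5,0.5,0.5,0.5]}' | grep -E "^force|pos"
```

```text
position: [0.6176, -0.2067, 0.0006]
force: [-2.9, 1.2, 4.7]
position: [0.6177, -0.2068, 0.0006]
force: [-4.5, 1.9, 13.7]
```

```bash
python3 -m crank '{"travel":[[0,0,0.06],[0,0,0.06],[0,0,0.06],[0,0,0.06],[0,0,0.06]],"turn":[[0,0,0],[0,0,0],[0,0,0],[0,0,0],[0,0,0]],"gripper":[0.45,0.4,0.3,0.2,0.1]}' | grep -E "^force|pos|width"
python3 -m crank '{"travel":[[0,0,0],[0,0,2],[0,0,5],[0,0,10],[0,0,14]],"turn":[[0,0,0],[0,0,0],[0,0,0],[0,0,0],[0,0,0]],"gripper":[0,0,0,0,0]}' | grep -E "^force|pos|width|clock"
python3 - <<'E'
from workcell import bot
from h import *
f=bot.grab_frame("wrist");p=f["pixels"]
c=np.array([.6171,-.2051])
g=p.astype(int).sum(2)//3
print(bot.observe()["position"],[np.round(proj(f,[*(c+d),z]),1).tolist() for d,z in(([0,.035],.01),([0,.027],.01),([0,.027],.064),([0,-.027],.064),([.027,0],.064),([-.027,0],.064),([0,0],.064))])
u=int(proj(f,[*c,.064])[0]);v=int(proj(f,[*c,.064])[1])
print(u,[(i,int(g[i,u])) for i in range(180,410,3)]);print(v,[(i,int(g[v,i])) for i in range(210,410,3)])
E
```

```text
position: [0.6176, -0.2067, 0.0002]
force: [1.1, 0.5, 0.3]
grip_width: 0.0768
clock: 13.85
position: [0.6176, -0.207, 0.1425]
force: [0.9, 0.2, 0.2]
grip_width: 0.0856
[ 0.62017633 -0.20805944  0.14893686] [[312.0, 167.5], [312.0, 177.7], [312.1, 189.0], [312.1, 265.7], [351.8, 228.5], [272.4, 228.5], [312.1, 228.5]]
312 [(180, 57), (183, 60), (186, 60), (189, 63), (192, 71), (195, 13), (198, 14), (201, 16), (204, 17), (207, 23), (210, 25), (213, 17), (216, 25), (219, 34), (222, 36), (225, 33), (228, 21), (231, 14), (234, 14), (237, 10), (240, 27), (243, 62), (246, 62), (249, 62), (252, 62), (255, 61), (258, 62), (261, 62), (264, 86), (267, 140), (270, 144), (273, 142), (276, 143), (279, 142), (282, 142), (285, 142), (288, 143), (291, 143), (294, 141), (297, 142), (300, 143), (303, 143), (306, 143), (309, 141), (312, 142), (315, 141), (318, 137), (321, 137), (324, 136), (327, 136), (330, 94), (333, 69), (336, 103), (339, 127), (342, 142), (345, 142), (348, 142), (351, 142), (354, 142), (357, 142), (360, 141), (363, 141), (366, 141), (369, 141), (372, 141), (375, 141), (378, 141), (38
[... 179 characters left out ...]
), (225, 142), (228, 142), (231, 142), (234, 143), (237, 143), (240, 144), (243, 143), (246, 144), (249, 143), (252, 142), (255, 143), (258, 143), (261, 143), (264, 143), (267, 143), (270, 137), (273, 69), (276, 61), (279, 55), (282, 56), (285, 56), (288, 23), (291, 11), (294, 11), (297, 27), (300, 36), (303, 35), (306, 33), (309, 16), (312, 21), (315, 26), (318, 18), (321, 14), (324, 14), (327, 14), (330, 11), (333, 12), (336, 24), (339, 55), (342, 55), (345, 54), (348, 61), (351, 77), (354, 79), (357, 79), (360, 79), (363, 79), (366, 79), (369, 78), (372, 80), (375, 79), (378, 79), (381, 79), (384, 79), (387, 78), (390, 79), (393, 78), (396, 79), (399, 78), (402, 79), (405, 79), (408, 79)]
```

```bash
python3 -m crank '{"travel":[[-3,3,0],[-6,6,0],[-9,9,-1],[-12,12,-2],[-15,15,-4]],"turn":[[0,0,0],[0,0,0],[0,0,0],[0,0,0],[0,0,0]],"gripper":[0,0,0,0,0]}' | grep -E "^force|pos|width"
python3 -m crank '{"travel":[[-1.6,2,-2],[-1.6,2,-2],[-1.6,2,-2],[-1.6,2,-2],[-1.6,2,-2]],"turn":[[0,0,0],[0,0,0],[0,0,0],[0,0,0],[0,0,0]],"gripper":[0,0,0,0,0]}' | grep -E "^force|pos|width|clock"
cat >> h.py <<'E'
def lines(f,c,R,H,step=1,zb=0):
    "edge positions on column/row through the rim centre: strong steps only"
    g=cv2.GaussianBlur(f["pixels"].astype(np.float32).mean(2),(3,3),0);u,v=[int(round(k)) for k in proj(f,[*c,H])]
    def st(a,lo):
        d=np.diff(a);return [(lo+i+.5,round(float(d[i]))) for i in range(1,len(d)-1) if abs(d[i])>5 and abs(d[i])>=abs(d[i-1]) and abs(d[i])>abs(d[i+1])]
    r=int(abs(proj(f,[c[0]+R,c[1],H])[0]-u)*1.5)
    print("col",u,st(g[max(0,v-r):v+r,u],max(0,v-r)));print("row",v,st(g[v,max(0,u-r):u+r],max(0,u-r)))
    for n,d,z in(("front base",(0,R),zb),("front rim",(0,R),H),("far in",(0,-R+.002),H),("far out",(0,-R),H),("left",(-R,0),H),("right",(R,0),H)):
        print(n,np.round(proj(f,[c[0]+d[0],c[1]+d[1],z]),1),end=" ")
    print()
E
python3 - <<'E'
from workcell import bot
from h import *
f=bot.grab_frame("wrist");print(bot.observe()["position"],bot.observe()["qpos"])
lines(f,(.452,-.037),.033,.06)
formers(f,dict(f30=(.4748,-.2158)))
E
```

```text
position: [0.467, -0.0558, 0.1008]
force: [1.9, 1.1, -2.0]
grip_width: 0.0854
clock: 14.9
position: [0.4523, -0.0374, 0.0807]
force: [-0.3, -0.5, -0.2]
grip_width: 0.0852
[ 0.45220063 -0.03738186  0.08062392] [-0.28352182  0.45645701  0.30239459  2.15032178 -0.24700458  0.5658962
  0.19810051]
col 312 [(192.5, -6), (211.5, 8), (279.5, -7), (323.5, 19)]
row 259 [(223.5, -12), (225.5, -10), (248.5, -10), (266.5, 7), (344.5, -7), (359.5, 10)]
front base [312.2 181.6] front rim [312.5 198.8] far in [312.5 311.1] far out [312.5 314.3] left [251.3 259.2] right [373.6 259.1] 
f30 exp r 29.1 ell [341.2 451.1] [71.2 79.5] box c 341.0 449.0 79 61 xyz [ 0.475  -0.2169]
```

```bash
python3 -m crank '{"travel":[[-0.2,-0.3,-1],[-0.4,-0.6,-2],[-0.4,-0.6,-3],[-0.4,-0.6,-3],[-0.4,-0.6,-3]],"turn":[[0,0,0],[0,0,0],[0,0,0],[0,0,0],[0,0,0]],"gripper":[0,0,0,0,0]}' | grep -E "^force|pos|width|clock"
python3 - <<'E'
from workcell import bot
from h import *
f=bot.grab_frame("wrist");print(bot.observe()["position"])
c=(.448,-.0435);lines(f,c,.033,.06)
crop(f,"pics/r66.png",(200,130),230,290,2.0,[(c,.033,.06,(255,0,0)),(c,.033,0,(0,255,0)),(c,.031,.06,(255,255,0))])
E
```

```text
clock: 15.45
position: [0.4473, -0.0429, 0.0499]
force: [-0.3, -0.5, -0.8]
grip_width: 0.0852
[ 0.44757946 -0.04281365  0.05021583]
col 315 [(191.5, -6), (214.5, 9), (290.5, -7), (340.5, 9), (344.5, 21)]
row 284 [(243.5, -19), (247.5, -10), (379.5, 10)]
front base [314.3 191.1] front rim [315.  214.4] far in [314.7 342.4] far out [314.7 346. ] left [243.9 283.5] right [385.7 283.6]
```

View pics/r66.png

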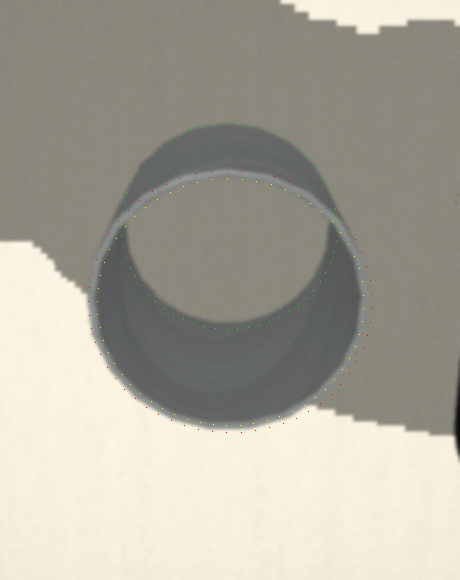

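```bash
python3 -m crank '{"travel":[[0,-0.1,-1.5],[0,-0.1,-3],[0,-0.1,-4.5],[0,-0.1,-5.4],[0,-0.1,-5.7]],"turn":[[0,0,0],[0,0,0],[0,0,0],[0,0,0],[0,0,0]],"gripper":[0,0,0,0,0]}' | grep -E "^force|pos|width|clock"
python3 -m crank '{"travel":[[0,0,0],[0,0,0],[0,0,0],[0,0,0],[0,0,0]],"turn":[[0,0,0],[0,0,0],[0,0,0],[0,0,0],[0,0,0]],"gripper":[0.08,0.16,0.24,0.3,0.35]}' 30 | grep -E "^force|pos|width|clock"
python3 -m crank '{"travel":[[0,0,0],[0,0,0],[0,0,0],[0,0,0],[0,0,0]],"turn":[[0,0,0],[0,0,0],[0,0,0],[0,0,0],[0,0,0]],"gripper":[0.4,0.4,0.4,0.4,0.4]}' 30
python3 - <<'E'
from workcell import bot
from h import *
f=bot.grab_frame("wrist");p=bot.observe()["position"];print(p)
c=p[:2]+[-.0008,0];lines(f,c,.033,.06)
E
```

```text
clock: 16.0
position: [0.4474, -0.0437, -0.0072]
force: [0.4, 0.0, 0.2]
grip_width: 0.0853
clock: 16.5
position: [0.4481, -0.0437, -0.006]
force: [-1.7, -0.3, 10.0]
grip_width: 0.0641
clock: 17.0
position: [0.4481, -0.0437, -0.006]
tool_rot: [3.14, -0.0, 1.571]
force: [-2.1, -0.1, 10.8]
grip_width: 0.0639
finger_force: 30.4
[ 0.44806487 -0.04371448 -0.00600269]
col 312 [(210.5, -8), (252.5, 11), (335.5, -9), (423.5, 9), (428.5, -28)]
row 349 [(184.5, 22), (194.5, -23), (214.5, 30), (218.5, -11), (404.5, 10), (409.5, -29), (429.5, 22), (438.5, -20)]
front base [311.7 211. ] front rim [312.  254.2] far in [311.8 426.8] far out [311.8 431.5] left [211.4 349.3] right [412.3 349.3]
```

```bash
python3 -m crank '{"travel":[[0,0,1],[0,0,3],[0,0,6],[0,0,10],[0,0,14]],"turn":[[0,0,0],[0,0,0],[0,0,0],[0,0,0],[0,0,0]],"gripper":[0.4,0.4,0.4,0.4,0.4]}' | grep -E "^force|width|pos"
python3 -m crank '{"travel":[[1.7,-4.2,0],[3.4,-8.4,0],[5.1,-12.6,0],[6.8,-16.8,0],[8.5,-21,0]],"turn":[[0,0,0],[0,0,0],[0,0,0],[0,0,0],[0,0,0]],"gripper":[0.4,0.4,0.4,0.4,0.4]}' | grep -E "^force|width|pos"
python3 -m crank '{"travel":[[1.7,-4.2,0],[3.4,-8.4,0],[4.4,-11,0],[4.4,-11.5,0],[4.4,-11.5,0]],"turn":[[0,0,0],[0,0,0],[0,0,0],[0,0,0],[0,0,0]],"gripper":[0.4,0.4,0.4,0.4,0.4]}' 
python3 -m crank '{"travel":[[0,0,0],[0,0,0],[0,0,0],[0,0,0],[0,0,0]],"turn":[[0,0,0],[0,0,0],[0,0,0],[0,0,0],[0,0,0]],"gripper":[0.4,0.4,0.4,0.4,0.4]}' | grep pos
python3 - <<'E'
from workcell import bot
from h import *
f=bot.grab_frame("wrist");print(bot.observe()["position"],bot.observe()["qpos"])
formers(f,dict(f66=(.5775,-.317),f42=(.4695,-.354),f30=(.4748,-.2158)),60)
E
```

```text
position: [0.4469, -0.0439, 0.1353]
force: [0.3, 0.7, -1.5]
grip_width: 0.0637
position: [0.5328, -0.2554, 0.1342]
force: [1.3, 1.2, -1.7]
grip_width: 0.0644
clock: 18.55
position: [0.5758, -0.3694, 0.1335]
tool_rot: [-3.141, 0.0, 1.57]
force: [0.3, 0.6, -2.0]
grip_width: 0.0641
finger_force: 35.3
position: [0.5766, -0.3684, 0.1334]
[ 0.57660183 -0.36855186  0.13338299] [ 0.26925189  0.70831809  0.35311512  1.49680223 -0.2733725   0.98526438
  0.69606886]
f66 exp r 54.4 ell [310.8 147.1] [108.6 111.9] box c 310.5 147.5 110 112 xyz [ 0.5751 -0.3154]
f42 exp r 37.2 ell [175.4 197.7] [71.6 77.1] box c 175.5 198.0 76 73 xyz [ 0.4692 -0.3542]
f30 exp r 33.8 ell [162.8   3.7] [66.1 76. ] box c 163.0 20.0 71 41 xyz [ 0.4737 -0.2195]
```

```bash
python3 -m crank '{"travel":[[0,2.6,0],[0,5.2,0],[0,5.2,-3],[0,5.2,-6],[0,5.2,-8.8]],"turn":[[0,0,0],[0,0,0],[0,0,0],[0,0,0],[0,0,0]],"gripper":[0.4,0.4,0.4,0.4,0.4]}' | grep -E "^force|width|pos"
python3 -m crank '{"travel":[[0,0,0],[0,0,0],[0,0,0],[0,0,0],[0,0,0]],"turn":[[0,0,0],[0,0,0],[0,0,0],[0,0,0],[0,0,0]],"gripper":[0.4,0.4,0.4,0.4,0.4]}' | grep -E "^force|width|pos"
cat >> h.py <<'E'
def hover(f,p,off,zo,R,H,F,FR):
    c=p[:2]+off;print("tcp",np.round(p,4),"ring",np.round(c,4),"base z",round(p[2]+zo,4),"move cm",np.round((np.array(F)-c)*100,2))
    lines(f,c,R,p[2]+zo+H,zb=p[2]+zo)
    print("flange front",proj(f,[F[0],F[1]+FR,.01]).round(1))
    u=int(round(proj(f,[*c,p[2]+zo+H])[0]));v=proj(f,[F[0],F[1]+FR,.01])[1];g=f["pixels"].astype(int).mean(2)
    print("col",u,{i:int(g[i,u]) for i in range(int(v)-9,int(v)+10)})
E
python3 - <<'E'
from workcell import bot
from h import *
f=bot.grab_frame("wrist");p=bot.observe()["position"]
hover(f,p,[-.0008,.0006],.006,.033,.06,(.5752,-.3155),.041)
E
```

```text
position: [0.5767, -0.3164, 0.0443]
force: [0.6, -0.6, -1.8]
grip_width: 0.0639
position: [0.5771, -0.3169, 0.0464]
force: [0.2, 1.6, -1.8]
grip_width: 0.0641
tcp [ 0.577  -0.3169  0.0461] ring [ 0.5762 -0.3163] base z 0.0521 move cm [-0.1   0.08]
col 312 [(210.5, 20), (252.5, 12), (257.5, -19), (267.5, -6), (311.5, 47), (335.5, -34), (423.5, 9), (428.5, -35)]
row 347 [(183.5, 18), (194.5, -24), (214.5, 32), (218.5, -11), (404.5, 11), (409.5, -29), (428.5, 24), (440.5, -17)]
front base [311.5 209.4] front rim [311.7 251.9] far in [311.6 424.7] far out [311.6 429.4] left [211.2 347.1] right [412. 347.] 
flange front [309.7 177.1]
col 312 {168: 104, 169: 103, 170: 104, 171: 104, 172: 104, 173: 104, 174: 104, 175: 103, 176: 98, 177: 85, 178: 63, 179: 35, 180: 19, 181: 18, 182: 19, 183: 18, 184: 20, 185: 21, 186: 23}
```

```bash
python3 -m crank '{"travel":[[-0.1,0.07,-0.2],[-0.1,0.07,-0.7],[-0.1,0.07,-1.2],[-0.1,0.07,-1.7],[-0.1,0.07,-2.2]],"turn":[[0,0,0],[0,0,0],[0,0,0],[0,0,0],[0,0,0]],"gripper":[0.4,0.4,0.4,0.4,0.4]}' | grep -E "^force|pos"
python3 -m crank '{"travel":[[0,0,-0.4],[0,0,-0.8],[0,0,-1.2],[0,0,-1.5],[0,0,-1.75]],"turn":[[0,0,0],[0,0,0],[0,0,0],[0,0,0],[0,0,0]],"gripper":[0.4,0.4,0.4,0.4,0.4]}' | grep -E "^force|pos"
python3 -m crank '{"travel":[[0,0,-0.05],[0,0,-0.1],[0,0,-0.15],[0,0,-0.15],[0,0,-0.15]],"turn":[[0,0,0],[0,0,0],[0,0,0],[0,0,0],[0,0,0]],"gripper":[0.4,0.4,0.4,0.4,0.4]}' | grep -E "^force|pos"
python3 -m crank '{"travel":[[0,0,-0.02],[0,0,-0.04],[0,0,-0.06],[0,0,-0.06],[0,0,-0.06]],"turn":[[0,0,0],[0,0,0],[0,0,0],[0,0,0],[0,0,0]],"gripper":[0.4,0.4,0.4,0.4,0.4]}' | grep -E "^force|pos"
```

```text
position: [0.5754, -0.316, 0.0226]
force: [-0.3, -0.2, -1.4]
position: [0.5755, -0.316, 0.0055]
force: [0.1, 0.4, -2.2]
position: [0.5756, -0.3161, 0.0044]
force: [-0.4, -0.1, -1.7]
position: [0.5756, -0.3161, 0.0042]
force: [-3.3, 1.1, 6.1]
```

```bash
python3 -m crank '{"travel":[[0,0,-0.02],[0,0,-0.04],[0,0,-0.04],[0,0,-0.04],[0,0,-0.04]],"turn":[[0,0,0],[0,0,0],[0,0,0],[0,0,0],[0,0,0]],"gripper":[0.4,0.4,0.4,0.4,0.4]}' | grep -E "^force|pos"
python3 -m crank '{"travel":[[0,0,0.03],[0,0,0.03],[0,0,0.03],[0,0,0.03],[0,0,0.03]],"turn":[[0,0,0],[0,0,0],[0,0,0],[0,0,0],[0,0,0]],"gripper":[0.3,0.2,0.1,0,0]}' | grep -E "^force|pos|width"
python3 -m crank '{"travel":[[0,0,0],[0,0,2],[0,0,5],[0,0,9],[0,0,13]],"turn":[[0,0,0],[0,0,0],[0,0,0],[0,0,0],[0,0,0]],"gripper":[0,0,0,0,0]}' | grep -E "^force|pos|width|clock"
python3 -m crank '{"travel":[[0.5,3,2],[1,7,2],[1.5,11.5,2],[2,16,2],[2.5,20.5,2]],"turn":[[0,0,0],[0,0,0],[0,0,0],[0,0,0],[0,0,0]],"gripper":[0,0,0,0,0]}' | grep -E "^force|pos|width|clock"
python3 -m crank '{"travel":[[0.3,4.5,0],[0.6,9,0],[0.9,13.5,-2],[1.3,17,-4],[1.3,18,-6]],"turn":[[0,0,0],[0,0,0],[0,0,0],[0,0,0],[0,0,0]],"gripper":[0,0,0,0,0]}' | grep -E "^force|pos|width|clock"
python3 -m crank '{"travel":[[0,0,0],[0,0,0],[0,0,0],[0,0,0],[0,0,0]],"turn":[[0,0,0],[0,0,0],[0,0,0],[0,0,0],[0,0,0]],"gripper":[0,0,0,0,0]}' | grep -E "pos"
python3 - <<'E'
from workcell import bot
from h import *
f=bot.grab_frame("wrist");p=bot.observe()["position"];print(p)
lines(f,(.615,.073),.021,.048)
u,v=[int(k) for k in proj(f,[.615,.073,.048])]
g=f["pixels"].astype(int).mean(2)
print("rowprof",[int(k) for k in g[v,u-60:u+60:2]])
E
```

```text
position: [0.5757, -0.3161, 0.0041]
force: [-4.5, 2.0, 12.5]
position: [0.5755, -0.3161, 0.0035]
force: [0.4, -0.2, -0.7]
grip_width: 0.085
clock: 23.65
position: [0.5752, -0.316, 0.1348]
force: [-0.1, 0.1, -0.3]
grip_width: 0.0852
clock: 24.15
position: [0.6005, -0.1092, 0.1537]
force: [0.6, -0.2, -0.7]
grip_width: 0.0857
clock: 24.65
position: [0.6136, 0.0742, 0.0927]
force: [0.8, -0.4, -1.3]
grip_width: 0.0855
position: [0.614, 0.0682, 0.0944]
[0.61388194 0.06839399 0.09421975]
col 315 [(193.5, -6), (207.5, 8), (246.5, -6), (270.5, 8)]
row 238 [(286.5, -8), (296.5, 5), (337.5, -6), (349.5, 9)]
front base [314.2 189.6] front rim [314.8 203.4] far in [314.7 267.6] far out [314.7 270.6] left [279.7 237.9] right [349.7 237.8] 
rowprof [75, 75, 74, 75, 75, 75, 75, 76, 75, 75, 75, 76, 75, 74, 75, 74, 72, 53, 51, 53, 54, 64, 74, 74, 75, 75, 76, 76, 77, 77, 74, 74, 75, 74, 74, 75, 77, 75, 75, 74, 75, 75, 66, 55, 54, 53, 51, 52, 72, 74, 73, 75, 75, 75, 75, 75, 75, 75, 75, 74]
```

```bash
python3 -m crank '{"travel":[[0.3,0.28,-1.5],[0.3,0.28,-3],[0.3,0.28,-4],[0.3,0.28,-4],[0.3,0.28,-4]],"turn":[[0,0,0],[0,0,0],[0,0,0],[0,0,0],[0,0,0]],"gripper":[0,0,0,0,0]}' | grep -E "^force|pos"
python3 - <<'E'
from workcell import bot
from h import *
f=bot.grab_frame("wrist");p=bot.observe()["position"];print(p)
lines(f,(.617,.0712),.021,.048)
E
```

```text
position: [0.6164, 0.0715, 0.0532]
force: [-0.4, -0.4, 1.0]
[0.61667333 0.07160169 0.05370706]
col 314 [(211.5, -5), (232.5, 8), (271.5, -6), (305.5, 8), (323.5, 21)]
row 271 [(277.5, -9), (351.5, 8)]
front base [314.1 209.4] front rim [314.6 230.7] far in [314.4 305.3] far out [314.4 308.8] left [272.7 270.9] right [356.3 270.9]
```

```bash
python3 -m crank '{"travel":[[0,-0.08,-1.5],[0,-0.08,-3.5],[0,-0.08,-5.5],[0,-0.08,-6.5],[0,-0.08,-6.8]],"turn":[[0,0,0],[0,0,0],[0,0,0],[0,0,0],[0,0,0]],"gripper":[0,0,0,0,0]}' | grep -E "^force|pos|width|clock"
python3 -m crank '{"travel":[[0,0,0],[0,0,0],[0,0,0],[0,0,0],[0,0,0]],"turn":[[0,0,0],[0,0,0],[0,0,0],[0,0,0],[0,0,0]],"gripper":[0.2,0.3,0.4,0.5,0.6]}' 30 | grep -E "^force|pos|width|clock"
python3 -m crank '{"travel":[[0,0,0],[0,0,0],[0,0,0],[0,0,0],[0,0,0]],"turn":[[0,0,0],[0,0,0],[0,0,0],[0,0,0],[0,0,0]],"gripper":[0.65,0.65,0.65,0.65,0.65]}' 30
python3 - <<'E'
from workcell import bot
from h import *
f=bot.grab_frame("wrist");p=bot.observe()["position"];print(p)
c=p[:2]+[-.0008,0];lines(f,c,.021,.048)
E
```

```text
clock: 26.25
position: [0.616, 0.0708, -0.0155]
force: [0.1, -0.3, 0.4]
grip_width: 0.0853
clock: 26.75
position: [0.6169, 0.071, -0.0137]
force: [-0.3, -0.4, 7.3]
grip_width: 0.0411
clock: 27.25
position: [0.6169, 0.0711, -0.0136]
tool_rot: [3.141, -0.0, 1.571]
force: [-1.7, -0.3, 7.3]
grip_width: 0.0409
finger_force: 29.4
[ 0.61694158  0.07108531 -0.01363432]
col 312 [(286.5, 10), (322.5, -6), (388.5, 9), (393.5, 21), (428.5, -47)]
row 342 [(231.5, 20), (238.5, -22), (251.5, 29), (256.5, -10), (366.5, 9), (372.5, -24), (385.5, 23), (392.5, -21)]
front base [311.7 241.3] front rim [311.9 284.8] far in [311.8 389.6] far out [311.8 394.4] left [249.9 342.1] right [373.7 342. ]
```

```bash
python3 -m crank '{"travel":[[0,0,1],[0,0,3],[0,0,6],[0,0,10],[0,0,14]],"turn":[[0,0,0],[0,0,0],[0,0,0],[0,0,0],[0,0,0]],"gripper":[0.65,0.65,0.65,0.65,0.65]}' | grep -E "^force|width|pos"
python3 -m crank '{"travel":[[-1.3,-4.4,0],[-2.6,-8.8,0],[-3.9,-13.2,0],[-5.2,-17.6,0],[-6.5,-22,0]],"turn":[[0,0,0],[0,0,0],[0,0,0],[0,0,0],[0,0,0]],"gripper":[0.65,0.65,0.65,0.65,0.65]}' | grep -E "^force|width|pos"
python3 -m crank '{"travel":[[-1.6,-4.4,0],[-3.3,-8.8,0],[-5,-13.2,0],[-6.6,-17.6,0],[-8.2,-22,0]],"turn":[[0,0,0],[0,0,0],[0,0,0],[0,0,0],[0,0,0]],"gripper":[0.65,0.65,0.65,0.65,0.65]}' | grep -E "^force|width|pos"
python3 -m crank '{"travel":[[0,-3,0],[0,-3.7,0],[0,-3.7,0],[0,-3.7,0],[0,-3.7,0]],"turn":[[0,0,0],[0,0,0],[0,0,0],[0,0,0],[0,0,0]],"gripper":[0.65,0.65,0.65,0.65,0.65]}' | grep -E "^force|width|pos"
python3 - <<'E'
from workcell import bot
from h import *
f=bot.grab_frame("wrist");print(bot.observe()["position"],bot.observe()["qpos"])
formers(f,dict(f42=(.4695,-.354)),60)
E
```

```text
position: [0.6162, 0.0708, 0.1276]
force: [0.4, 0.8, 0.2]
grip_width: 0.0411
position: [0.5509, -0.1506, 0.1265]
force: [1.2, -1.1, -0.1]
grip_width: 0.0412
position: [0.4687, -0.3707, 0.1264]
force: [0.4, -0.7, -0.3]
grip_width: 0.0409
position: [0.4702, -0.4046, 0.1257]
force: [0.0, 0.3, 0.8]
grip_width: 0.0411
[ 0.47015352 -0.40473361  0.12576501] [ 0.38068142  0.61924506  0.35309318  1.69005177 -0.26414112  0.87960194
  0.84463467]
f42 exp r 39.4 ell [309.2 152.5] [78.6 81.3] box c 309.0 153.0 79 81 xyz [ 0.4674 -0.3549]
```

```bash
python3 -m crank '{"travel":[[-0.2,2.5,0],[-0.2,4.9,0],[-0.2,4.9,-3],[-0.2,4.9,-6],[-0.2,4.9,-8.7]],"turn":[[0,0,0],[0,0,0],[0,0,0],[0,0,0],[0,0,0]],"gripper":[0.65,0.65,0.65,0.65,0.65]}' | grep -E "^force|width|pos"
python3 -m crank '{"travel":[[0,0,0],[0,0,0],[0,0,0],[0,0,0],[0,0,0]],"turn":[[0,0,0],[0,0,0],[0,0,0],[0,0,0],[0,0,0]],"gripper":[0.65,0.65,0.65,0.65,0.65]}' | grep -E "^force|width|pos"
python3 - <<'E'
from workcell import bot
from h import *
f=bot.grab_frame("wrist");p=bot.observe()["position"]
hover(f,p,[-.0008,-.0001],.0136,.021,.048,(.4674,-.3549),.029)
E
```

```text
position: [0.4681, -0.3558, 0.0378]
force: [-0.7, 0.1, -0.9]
grip_width: 0.041
position: [0.468, -0.3572, 0.0396]
force: [0.4, 0.2, -0.3]
grip_width: 0.0408
tcp [ 0.468  -0.3572  0.0393] ring [ 0.4672 -0.3573] base z 0.0529 move cm [0.02 0.24]
col 312 [(286.5, 10), (291.5, -26), (295.5, 48), (322.5, -30), (388.5, 9), (392.5, 22), (428.5, -49)]
row 342 [(231.5, 23), (238.5, -25), (251.5, 30), (256.5, -11), (366.5, 10), (372.5, -25), (385.5, 26), (392.5, -23)]
front base [311.6 241.4] front rim [311.7 284.9] far in [311.6 389.5] far out [311.6 394.2] left [249.9 342.1] right [373.4 342. ] 
flange front [312.  199.5]
col 312 {190: 96, 191: 97, 192: 95, 193: 95, 194: 96, 195: 96, 196: 96, 197: 92, 198: 78, 199: 38, 200: 17, 201: 16, 202: 16, 203: 18, 204: 18, 205: 20, 206: 22, 207: 20, 208: 19}
```

```bash
python3 -m crank '{"travel":[[0,0.25,0],[0,0.25,-0.6],[0,0.25,-1.2],[0,0.25,-1.7],[0,0.25,-2.2]],"turn":[[0,0,0],[0,0,0],[0,0,0],[0,0,0],[0,0,0]],"gripper":[0.65,0.65,0.65,0.65,0.65]}' | grep -E "^force|pos"
python3 -m crank '{"travel":[[0,0,-0.4],[0,0,-0.8],[0,0,-1.2],[0,0,-1.5],[0,0,-1.75]],"turn":[[0,0,0],[0,0,0],[0,0,0],[0,0,0],[0,0,0]],"gripper":[0.65,0.65,0.65,0.65,0.65]}' | grep -E "^force|pos"
python3 -m crank '{"travel":[[0,0,-0.05],[0,0,-0.1],[0,0,-0.15],[0,0,-0.15],[0,0,-0.15]],"turn":[[0,0,0],[0,0,0],[0,0,0],[0,0,0],[0,0,0]],"gripper":[0.65,0.65,0.65,0.65,0.65]}' | grep -E "^force|pos"
python3 -m crank '{"travel":[[0,0,-0.02],[0,0,-0.04],[0,0,-0.07],[0,0,-0.07],[0,0,-0.07]],"turn":[[0,0,0],[0,0,0],[0,0,0],[0,0,0],[0,0,0]],"gripper":[0.65,0.65,0.65,0.65,0.65]}' | grep -E "^force|pos"
```

```text
position: [0.4674, -0.3545, 0.0159]
force: [0.3, -0.0, -0.7]
position: [0.4676, -0.3545, -0.0012]
force: [-0.3, -0.5, -0.6]
position: [0.4676, -0.3546, -0.0023]
force: [0.7, 0.2, -0.1]
position: [0.4675, -0.3545, -0.0032]
force: [0.4, -1.1, -1.5]
```

```bash
python3 -m crank '{"travel":[[0,0,-0.02],[0,0,-0.04],[0,0,-0.06],[0,0,-0.06],[0,0,-0.06]],"turn":[[0,0,0],[0,0,0],[0,0,0],[0,0,0],[0,0,0]],"gripper":[0.65,0.65,0.65,0.65,0.65]}' | grep -E "^force|pos"
python3 -m crank '{"travel":[[0,0,-0.02],[0,0,-0.04],[0,0,-0.04],[0,0,-0.04],[0,0,-0.04]],"turn":[[0,0,0],[0,0,0],[0,0,0],[0,0,0],[0,0,0]],"gripper":[0.65,0.65,0.65,0.65,0.65]}' | grep -E "^force|pos"
```

```text
position: [0.4676, -0.3546, -0.0036]
force: [-1.1, 0.2, 4.2]
position: [0.4676, -0.3546, -0.0037]
force: [-2.5, 2.1, 10.7]
```

```bash
python3 -m crank '{"travel":[[0,0,0.04],[0,0,0.04],[0,0,0.04],[0,0,0.04],[0,0,0.04]],"turn":[[0,0,0],[0,0,0],[0,0,0],[0,0,0],[0,0,0]],"gripper":[0.5,0.4,0.3,0.25,0.25]}' | grep -E "^force|pos|width"
python3 -m crank '{"travel":[[0,0,0.5],[0,0,2],[0,0,5],[0,0,9],[0,0,13]],"turn":[[0,0,0],[0,0,0],[0,0,0],[0,0,0],[0,0,0]],"gripper":[0.25,0.25,0.25,0.25,0]}' | grep -E "^force|pos|width|clock"
python3 -m crank '{"travel":[[0,4,1],[0,8.5,1],[0,13,1],[0,17.5,1],[0,22,1]],"turn":[[0,0,0],[0,0,0],[0,0,0],[0,0,0],[0,0,0]],"gripper":[0,0,0,0,0]}' | grep -E "^force|pos|width|clock"
python3 -m crank '{"travel":[[-0.2,4.5,0],[-0.4,9,0],[-0.6,13.5,-2],[-0.8,18,-4],[-1,22,-6]],"turn":[[0,0,0],[0,0,0],[0,0,0],[0,0,0],[0,0,0]],"gripper":[0,0,0,0,0]}' | grep -E "^force|pos|width|clock"
python3 -m crank '{"travel":[[0,0,0],[0,0,0],[0,0,0],[0,0,0],[0,0,0]],"turn":[[0,0,0],[0,0,0],[0,0,0],[0,0,0],[0,0,0]],"gripper":[0,0,0,0,0]}' | grep -E "pos"
python3 - <<'E'
from workcell import bot
from h import *
f=bot.grab_frame("wrist");p=bot.observe()["position"];print(p)
c=(.458,.096);lines(f,c,.015,.042)
u,v=[int(k) for k in proj(f,[*c,.042])];g=f["pixels"].astype(int).mean(2)
print([int(k) for k in g[v,u-60:u+60:2]],[int(k) for k in g[v-60:v+60:2,u]])
E
```

```text
position: [0.4675, -0.3545, -0.0038]
force: [-0.2, -0.1, -0.4]
grip_width: 0.0638
clock: 34.4
position: [0.4672, -0.3545, 0.1288]
force: [0.2, -0.0, -0.1]
grip_width: 0.0768
clock: 34.9
position: [0.4674, -0.1329, 0.1375]
force: [1.8, -0.4, 0.1]
grip_width: 0.0854
clock: 35.4
position: [0.4576, 0.0878, 0.0769]
force: [0.8, 0.2, -0.2]
grip_width: 0.0851
position: [0.4579, 0.0847, 0.0768]
[0.45783142 0.08484532 0.07670973]
col 313 [(201.5, -5), (215.5, 7), (235.5, -5), (255.5, 7)]
row 233 [(278.5, -9), (322.5, 8)]
front base [312.9 193.4] front rim [313.2 206.7] far in [313.2 254.4] far out [313.2 257.7] left [286.7 232.7] right [339.7 232.7] 
[78, 78, 78, 77, 79, 78, 78, 77, 78, 78, 79, 78, 78, 61, 52, 54, 55, 63, 75, 77, 77, 78, 78, 77, 77, 76, 78, 78, 77, 77, 77, 77, 70, 57, 54, 70, 77, 75, 78, 77, 78, 79, 77, 78, 78, 77, 77, 78, 77, 77, 78, 78, 78, 78, 78, 77, 78, 78, 79, 78] [78, 79, 78, 79, 78, 78, 78, 77, 78, 78, 78, 77, 78, 77, 77, 66, 59, 58, 57, 58, 57, 59, 72, 78, 76, 78, 77, 78, 77, 77, 77, 75, 63, 58, 58, 57, 57, 56, 56, 56, 55, 56, 70, 78, 78, 78, 78, 77, 78, 78, 78, 77, 78, 78, 79, 77, 77, 78, 77, 77]
```

```bash
python3 -m crank '{"travel":[[-0.7,0.92,-1],[-0.7,0.92,-2],[-0.7,0.92,-2.5],[-0.7,0.92,-2.5],[-0.7,0.92,-2.5]],"turn":[[0,0,0],[0,0,0],[0,0,0],[0,0,0],[0,0,0]],"gripper":[0,0,0,0,0]}' | grep -E "^force|pos"
python3 - <<'E'
from workcell import bot
from h import *
f=bot.grab_frame("wrist");p=bot.observe()["position"];print(p)
lines(f,(.451,.0942),.015,.042)
E
```

```text
position: [0.4508, 0.0942, 0.0513]
force: [-0.4, -0.3, -0.1]
[0.45086533 0.09430832 0.05147631]
col 314 [(242.5, 8), (265.5, -6), (292.5, 8)]
row 267 [(288.5, -9), (338.5, 9)]
front base [313.4 219.3] front rim [313.7 239.4] far in [313.7 290.8] far out [313.7 294.3] left [284.4 267.4] right [343.  267.4]
```

```bash
python3 -m crank '{"travel":[[0,-0.05,-1.5],[0,-0.05,-3.5],[0,-0.05,-5.5],[0,-0.05,-6.6],[0,-0.05,-7]],"turn":[[0,0,0],[0,0,0],[0,0,0],[0,0,0],[0,0,0]],"gripper":[0,0,0,0,0]}' | grep -E "^force|pos|width|clock"
python3 -m crank '{"travel":[[0,0,0],[0,0,0],[0,0,0],[0,0,0],[0,0,0]],"turn":[[0,0,0],[0,0,0],[0,0,0],[0,0,0],[0,0,0]],"gripper":[0.3,0.45,0.55,0.65,0.72]}' 30 | grep -E "^force|pos|width|clock"
python3 -m crank '{"travel":[[0,0,0],[0,0,0],[0,0,0],[0,0,0],[0,0,0]],"turn":[[0,0,0],[0,0,0],[0,0,0],[0,0,0],[0,0,0]],"gripper":[0.8,0.8,0.8,0.8,0.8]}' 30
python3 - <<'E'
from workcell import bot
from h import *
f=bot.grab_frame("wrist");p=bot.observe()["position"];print(p)
c=p[:2]+[-.0008,0];lines(f,c,.015,.042)
E
```

```text
clock: 37.0
position: [0.4503, 0.0939, -0.0193]
force: [-0.4, 0.6, 0.7]
grip_width: 0.0853
clock: 37.5
position: [0.4508, 0.0943, -0.0182]
force: [-1.7, -0.4, 8.8]
grip_width: 0.0282
clock: 38.0
position: [0.4508, 0.0943, -0.0182]
tool_rot: [3.141, -0.0, 1.571]
force: [-2.1, -0.5, 10.0]
grip_width: 0.0279
finger_force: 30.1
[ 0.45084682  0.09433184 -0.01817713]
col 312 [(303.5, 11), (318.5, -8), (375.5, 9)]
row 340 [(254.5, 24), (260.5, -25), (270.5, 31), (274.5, -11), (348.5, 12), (353.5, -29), (363.5, 26), (369.5, -24)]
front base [311.7 257.6] front rim [311.8 299.7] far in [311.8 372.4] far out [311.8 377.3] left [268.  339.7] right [355.6 339.7]
```

```bash
python3 -m crank '{"travel":[[0,0,1],[0,0,3],[0,0,6],[0,0,10],[0,0,14]],"turn":[[0,0,0],[0,0,0],[0,0,0],[0,0,0],[0,0,0]],"gripper":[0.8,0.8,0.8,0.8,0.8]}' | grep -E "^force|width|pos"
python3 -m crank '{"travel":[[0.4,-4.5,0],[0.8,-9,0],[1.2,-13.5,0],[1.6,-18,0],[2.3,-22,0]],"turn":[[0,0,0],[0,0,0],[0,0,0],[0,0,0],[0,0,0]],"gripper":[0.8,0.8,0.8,0.8,0.8]}' | grep -E "^force|width|pos"
python3 -m crank '{"travel":[[0,-4.5,0],[0,-9,0],[0,-12.5,0],[0,-14,0],[0,-14,0]],"turn":[[0,0,0],[0,0,0],[0,0,0],[0,0,0],[0,0,0]],"gripper":[0.8,0.8,0.8,0.8,0.8]}' | grep -E "^force|width|pos"
python3 -m crank '{"travel":[[0,0,0],[0,0,0],[0,0,0],[0,0,0],[0,0,0]],"turn":[[0,0,0],[0,0,0],[0,0,0],[0,0,0],[0,0,0]],"gripper":[0.8,0.8,0.8,0.8,0.8]}' | grep -E "^force|width|pos"
python3 - <<'E'
from workcell import bot
from h import *
f=bot.grab_frame("wrist");print(bot.observe()["position"])
formers(f,dict(f30=(.4748,-.2158)),60)
E
```

```text
position: [0.45, 0.0939, 0.1232]
force: [-0.2, 1.1, 0.1]
grip_width: 0.0282
position: [0.4731, -0.128, 0.1222]
force: [1.0, 0.7, -0.5]
grip_width: 0.0279
position: [0.473, -0.2678, 0.1218]
force: [-0.1, 1.7, -0.6]
grip_width: 0.0284
position: [0.4737, -0.2654, 0.1213]
force: [-0.6, -0.0, -0.7]
grip_width: 0.0285
[ 0.47365999 -0.26548768  0.12132128]
f30 exp r 31.7 ell [310.7 153.3] [64.3 65.6] box c 310.5 153.5 64 66 xyz [ 0.4721 -0.216 ]
```

```bash
python3 -m crank '{"travel":[[-0.1,2.5,0],[-0.1,5.1,0],[-0.1,5.1,-3],[-0.1,5.1,-6],[-0.1,5.1,-8.7]],"turn":[[0,0,0],[0,0,0],[0,0,0],[0,0,0],[0,0,0]],"gripper":[0.8,0.8,0.8,0.8,0.8]}' | grep -E "^force|width|pos"
python3 -m crank '{"travel":[[0,0,0],[0,0,0],[0,0,0],[0,0,0],[0,0,0]],"turn":[[0,0,0],[0,0,0],[0,0,0],[0,0,0],[0,0,0]],"gripper":[0.8,0.8,0.8,0.8,0.8]}' | grep -E "^force|width|pos"
python3 - <<'E'
from workcell import bot
from h import *
f=bot.grab_frame("wrist");p=bot.observe()["position"]
hover(f,p,[-.0008,-.0012],.0182,.015,.042,(.4721,-.2160),.023)
E
```

```text
position: [0.4726, -0.2144, 0.0333]
force: [0.5, -0.2, -0.5]
grip_width: 0.0278
position: [0.4731, -0.2149, 0.0352]
force: [-0.6, -1.3, -0.2]
grip_width: 0.0284
tcp [ 0.4729 -0.2149  0.035 ] ring [ 0.4721 -0.2161] base z 0.0532 move cm [-0.    0.01]
col 312 [(303.5, 10), (308.5, 23), (318.5, -31), (374.5, 9), (379.5, 24)]
row 343 [(255.5, 22), (260.5, -24), (270.5, 25), (274.5, -9), (348.5, 11), (352.5, -25), (363.5, 24), (368.5, -23)]
front base [311.4 260. ] front rim [311.5 302.8] far in [311.5 375. ] far out [311.5 379.9] left [267.9 342.6] right [355.1 342.6] 
flange front [311.3 218.4]
col 312 {209: 94, 210: 93, 211: 93, 212: 93, 213: 92, 214: 85, 215: 67, 216: 44, 217: 24, 218: 15, 219: 15, 220: 16, 221: 17, 222: 17, 223: 19, 224: 19, 225: 20, 226: 19, 227: 19}
```

```bash
python3 - <<'E'
from workcell import bot
from h import *
from scipy.optimize import least_squares
f=bot.grab_frame("wrist");g=f["pixels"].max(2)
P=[]
for u in range(268,356,2):
    col=g[190:262,u];i=np.where(col<55)[0]
    if len(i): P.append(ray(f,u,190+i[0],.010)[:2])
P=np.array(P);k=P[:,1]>-.216+.008;P=P[k]
r=least_squares(lambda q:np.hypot(*(P-q).T)-.023,[.472,-.216]);print(len(P),r.x,np.abs(r.fun).max())
b=f["pixels"].astype(int);m=((b[:,:,2]>b[:,:,0]+25)&(b[:,:,1]>b[:,:,0]+25));v,u=np.where(m);
if len(u):print("wax px",u.min(),u.max(),v.min(),v.max(),ray(f,u.mean(),v.min(),.04))
E
```

```text
41 [ 0.47212762 -0.21477141] 0.0010496647543457582
wax px 603 638 236 274 [ 0.61558138 -0.19388697  0.04      ]
```

```bash
python3 -m crank '{"travel":[[0,0.07,0],[0,0.07,-0.6],[0,0.07,-1.2],[0,0.07,-1.7],[0,0.07,-2.2]],"turn":[[0,0,0],[0,0,0],[0,0,0],[0,0,0],[0,0,0]],"gripper":[0.8,0.8,0.8,0.8,0.8]}' | grep -E "^force|pos"
python3 -m crank '{"travel":[[0,0,-0.4],[0,0,-0.8],[0,0,-1.2],[0,0,-1.5],[0,0,-1.75]],"turn":[[0,0,0],[0,0,0],[0,0,0],[0,0,0],[0,0,0]],"gripper":[0.8,0.8,0.8,0.8,0.8]}' | grep -E "^force|pos"
python3 -m crank '{"travel":[[0,0,-0.05],[0,0,-0.1],[0,0,-0.15],[0,0,-0.15],[0,0,-0.15]],"turn":[[0,0,0],[0,0,0],[0,0,0],[0,0,0],[0,0,0]],"gripper":[0.8,0.8,0.8,0.8,0.8]}' | grep -E "^force|pos"
python3 -m crank '{"travel":[[0,0,-0.02],[0,0,-0.04],[0,0,-0.08],[0,0,-0.08],[0,0,-0.08]],"turn":[[0,0,0],[0,0,0],[0,0,0],[0,0,0],[0,0,0]],"gripper":[0.8,0.8,0.8,0.8,0.8]}' | grep -E "^force|pos"
```

```text
position: [0.4724, -0.2141, 0.0116]
force: [-0.7, -0.5, -1.2]
position: [0.4725, -0.2141, -0.0055]
force: [-0.7, 1.0, -0.0]
position: [0.4726, -0.2141, -0.0066]
force: [0.6, -0.2, -0.1]
position: [0.4726, -0.2141, -0.0075]
force: [-0.0, 1.1, -0.1]
```

Base is at 10.7 mm; continuing down to contact.

```bash
python3 -m crank '{"travel":[[0,0,-0.02],[0,0,-0.05],[0,0,-0.05],[0,0,-0.05],[0,0,-0.05]],"turn":[[0,0,0],[0,0,0],[0,0,0],[0,0,0],[0,0,0]],"gripper":[0.8,0.8,0.8,0.8,0.8]}' | grep -E "^force|pos"
python3 -m crank '{"travel":[[0,0,-0.02],[0,0,-0.05],[0,0,-0.05],[0,0,-0.05],[0,0,-0.05]],"turn":[[0,0,0],[0,0,0],[0,0,0],[0,0,0],[0,0,0]],"gripper":[0.8,0.8,0.8,0.8,0.8]}' | grep -E "^force|pos"
```

```text
position: [0.4726, -0.2141, -0.008]
force: [-0.0, -0.1, 0.1]
position: [0.4726, -0.2142, -0.0082]
force: [-2.4, 1.1, 10.9]
```

```bash
python3 -m crank '{"travel":[[0,0,0.04],[0,0,0.04],[0,0,0.04],[0,0,0.04],[0,0,0.04]],"turn":[[0,0,0],[0,0,0],[0,0,0],[0,0,0],[0,0,0]],"gripper":[0.7,0.55,0.45,0.35,0.3]}' | grep -E "^force|pos|width"
python3 -m crank '{"travel":[[0,0,0.5],[0,0,2],[0,0,5],[0,0,9],[0,0,13]],"turn":[[0,0,0],[0,0,0],[0,0,0],[0,0,0],[0,0,0]],"gripper":[0.3,0.3,0.3,0.3,0.3]}' | grep -E "^force|pos|width|clock"
python3 -m crank '{"travel":[[1,-4,2],[2,-8,4],[3,-12,6],[4,-16,7],[4,-18,7]],"turn":[[0,0,0],[0,0,0],[0,0,0],[0,0,0],[0,0,0]],"gripper":[0.3,0.3,0.3,0.3,0.3]}' | grep -E "^force|pos|width|clock"
python3 -m crank '{"travel":[[0,0,0],[0,0,0],[0,0,0],[0,0,0],[0,0,0]],"turn":[[0,0,0],[0,0,0],[0,0,0],[0,0,0],[0,0,0]],"gripper":[0.3,0.3,0.3,0.3,0.3]}' | grep -E "pos"
python3 - <<'E'
from workcell import bot
from h import *
f=bot.grab_frame("wrist")
im=f["pixels"].copy()
for c,r,h in(((.6171,-.2051),27,64),((.5752,-.3155),33,70),((.4674,-.3549),21,58),((.4721,-.2154),15,52)): circ(im,f,c,r/1e3,h/1e3,(255,0,0),1,np.zeros(2))
s=bot.grab_frame("side")["pixels"][170:420,220:470]
a=np.hstack([cv2.resize(im,(480,360)),cv2.resize(s,(320,320))[0:320].copy() if 0 else cv2.resize(s,(320,360))])
cv2.imwrite("pics/fin.png",a[:,:,::-1])
E
```

```text
position: [0.4725, -0.2141, -0.0082]
force: [-0.1, 0.2, 0.9]
grip_width: 0.06
clock: 45.2
position: [0.4721, -0.2141, 0.1235]
force: [0.9, 0.1, -0.2]
grip_width: 0.0596
clock: 45.7
position: [0.5131, -0.3977, 0.1937]
force: [-1.1, 1.8, -1.7]
grip_width: 0.06
position: [0.5128, -0.3934, 0.192]
```

View pics/fin.png

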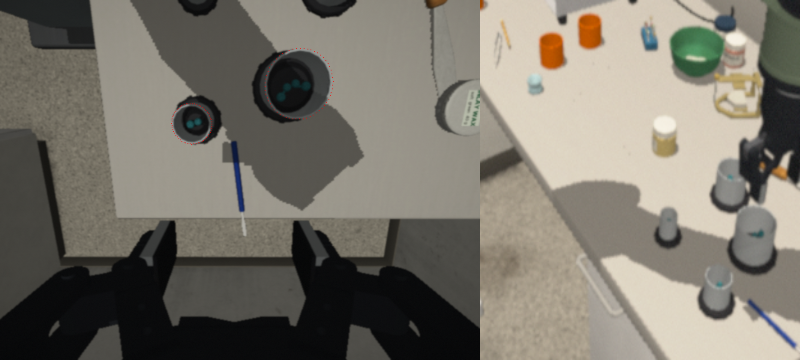

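The final view shows all four rings upright and centred on their own formers. In the wrist view the 66 ring is at about (295,85) and the 42 ring at (195,121). The side view shows all four, with the jar and dish where they were.

```bash
python3 -c "
from workcell import bot
print(bot.job_done())"
```

```text
the job is handed in; nothing more can be done
None
```

All four rings were lowered onto their matching formers until they touched the flange (contact force under 14 N), the jar and dish were left where they were, and the job was handed in at about 46 s.

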